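# Change the batch in the bench lamp curer

### The job

The batch under the curing lamp is done: turn the lamp's isolator off, wind the carriage fully out with the handwheel, put the cured blocks from it into the shallow wooden tray, and lay all the freshly oiled blocks that wait on the bench flat on the carriage bed, side by side inside its lip. Then wind the carriage fully home under the lamp and turn the isolator on again. The lamp must never be on while the carriage is away from home, and the other things on the bench stay where they are.

Things in the scene. Friction and masses are not known exactly. Their poses are not given: they have to be found in the camera images.
- isolator (a joint): Position of the rotary isolator of the lamp: 0 = on (bar fore and aft, in line with the carriage's travel), 1.571 = off (bar across the machine); it turns counter-clockwise, seen from above, from on to off. Over-centre spring: it resists with up to about 0.25 N m, snaps over past half-way (0.79) and then stays at either end stop.
- isolator_grip (a point): Centre of the isolator's upright black bar handle, on its vertical turning axis, about 159 mm above the bench on top of the lamp housing. The bar is 64 mm long (along this point's x), 14 mm thick (along its y) and 32 mm high (14 mm above and 18 mm below this point, the lowest 2 mm sunk in a 46 mm disc); the point turns with the bar. Below it lies a 76 mm square base, and beside it 12 mm high cooling fins on the housing.
- carriage (a joint): Travel of the carriage in m: 0 = fully home under the lamp, against its stop; 0.118 = fully out on the robot's side, against its stop. Moved by the handwheel only, 59 mm a turn; it stays where it is left.
- handwheel (a joint): Angle of the handwheel, grows counter-clockwise seen from above: 0 = carriage home, 12.57 (2 turns) = carriage fully out. carriage = handwheel x 0.00939. Needs about 2 N at the handle.
- wheel_hub (a point): Centre of the handwheel on its vertical axis, 70 mm above the bench; the wheel is 101 mm across and lies level on a bevel box at the right of the machine. Site axes turn with the wheel; the handle stands 44 mm from the axis on the point's -y side.
- crank_grip (a point): Point on the axis of the upright crank handle on the handwheel's rim, 100 mm above the bench: black, about 20 mm thick, 50 mm tall (72 to 122 mm above the bench), and free to spin on its pin, so it can be gripped from above and led round a 44 mm circle about wheel_hub without turning the hand.
- carriage_bed (a point): Centre of the carriage's flat bed surface (40 mm above the bench), moving with it; x fore and aft (the carriage comes out along -x), y across. Inside its lip the bed is 92 mm (x) by 174 mm (y); the lip is 4 mm thick and 6 mm high. The lamp housing's underside is 80 mm and its top 116 mm above the bench, 206 mm wide; its front edge is 62 mm (+x) from the bed centre when the carriage is fully out, so the bed is then free from above; when home it is covered.
- tray: Shallow plywood tray on two battens, open at the top; 116 mm (its x) by 215 mm (its y), 42 mm high; origin at the centre of its underside; walls 6 mm thick, so the hollow is 104 by 203 mm; its inner floor is 14 mm above the bench. Stands at the right edge of the bench. Loose, light.
- cured_1_centre (a point): Centre of a cured block: dark hardwood block 76 mm long (its y), 30 mm wide (its x), 18 mm high (its z). It lies on the carriage bed under the lamp at the start, its long side about fore and aft. One or two such blocks are there.
- cured_2_centre (a point): Centre of a cured block: dark hardwood block 76 mm long (its y), 30 mm wide (its x), 18 mm high (its z). It lies on the carriage bed under the lamp at the start, its long side about fore and aft. One or two such blocks are there.
- fresh_1_centre (a point): Centre of a freshly oiled block: dark hardwood block of the same size, 76 mm long (its y), 30 mm wide (its x), 18 mm high (its z). It lies on the bench between the handwheel and the tray at the start, its long side about crosswise (along world y). A wooden press beam closes off the back of the bench about 0.63 m ahead of the robot. Two or three such blocks are there.
- fresh_2_centre (a point): Centre of a freshly oiled block: dark hardwood block of the same size, 76 mm long (its y), 30 mm wide (its x), 18 mm high (its z). It lies on the bench between the handwheel and the tray at the start, its long side about crosswise (along world y). A wooden press beam closes off the back of the bench about 0.63 m ahead of the robot. Two or three such blocks are there.
- fresh_3_centre (a point): Centre of a freshly oiled block: dark hardwood block of the same size, 76 mm long (its y), 30 mm wide (its x), 18 mm high (its z). It lies on the bench between the handwheel and the tray at the start, its long side about crosswise (along world y). A wooden press beam closes off the back of the bench about 0.63 m ahead of the robot. Two or three such blocks are there.
- oil_bottle: Bystander, to be left where it is: brown spray bottle with a white pump, 37 mm across, 116 mm tall, standing. Origin at the centre of its underside.
- plate: Bystander, to be left where it is: small steel plate, 36 x 40 x 10 mm, lying flat. Origin at the centre of its underside.
Mind the look-alikes: they are no part of the job. Leave any green look-alike of the part that bears fresh_2_centre alone.

How it is judged:
On the way, in this order (a step that is already met when the one before it is completed fails the run):
1. the isolator is turned off while the carriage is home (value of joint isolator above 1.42 rad and value of joint carriage below 0.008 m), for 0.2 s.
2. the carriage is wound fully out (value of joint carriage above 0.108 m and value of joint isolator above 1.42 rad), for 0.2 s.
3. the cured blocks are in the tray and the fresh blocks lie flat on the carriage (x of cured_1_centre in the frame of tray between -0.052 and 0.052 m and y of cured_1_centre in the frame of tray between -0.1 and 0.1 m and z of cured_1_centre in the frame of tray between 0.01 and 0.046 m and x of cured_2_centre in the frame of tray between -0.052 and 0.052 m and y of cured_2_centre in the frame of tray between -0.1 and 0.1 m and z of cured_2_centre in the frame of tray between 0.01 and 0.046 m and x of fresh_1_centre in the frame of carriage_bed between -0.046 and 0.046 m and y of fresh_1_centre in the frame of carriage_bed between -0.087 and 0.087 m and z of fresh_1_centre in the frame of carriage_bed between 0.004 and 0.0107 m and angle between the z axis of each of fresh_1_centre, fresh_2_centre, fresh_3_centre and the z axis of carriage_bed, either way round below 0.05 rad and x of fresh_2_centre in the frame of carriage_bed between -0.046 and 0.046 m and y of fresh_2_centre in the frame of carriage_bed between -0.087 and 0.087 m and z of fresh_2_centre in the frame of carriage_bed between 0.004 and 0.0107 m and x of fresh_3_centre in the frame of carriage_bed between -0.046 and 0.046 m and y of fresh_3_centre in the frame of carriage_bed between -0.087 and 0.087 m and z of fresh_3_centre in the frame of carriage_bed between 0.004 and 0.0107 m and value of joint isolator above 1.42 rad), for 0.2 s.
4. the carriage is wound home with the fresh blocks, the lamp still off (all of step 1 and x of fresh_1_centre in the frame of carriage_bed between -0.046 and 0.046 m and y of fresh_1_centre in the frame of carriage_bed between -0.087 and 0.087 m and z of fresh_1_centre in the frame of carriage_bed between 0.004 and 0.0107 m and angle between the z axis of each of fresh_1_centre, fresh_2_centre, fresh_3_centre and the z axis of carriage_bed, either way round below 0.05 rad and x of fresh_2_centre in the frame of carriage_bed between -0.046 and 0.046 m and y of fresh_2_centre in the frame of carriage_bed between -0.087 and 0.087 m and z of fresh_2_centre in the frame of carriage_bed between 0.004 and 0.0107 m and x of fresh_3_centre in the frame of carriage_bed between -0.046 and 0.046 m and y of fresh_3_centre in the frame of carriage_bed between -0.087 and 0.087 m and z of fresh_3_centre in the frame of carriage_bed between 0.004 and 0.0107 m), for 0.2 s.
At the end, for the whole second after the job is handed in: The isolator stands in its on detent (below 0.15 rad), the carriage is home within 8 mm, every fresh block lies flat on the carriage bed inside the lip (not stacked, not on the lip), and every cured block is inside the upright tray (value of joint isolator below 0.15 rad and value of joint carriage below 0.008 m and angle between tray's own z axis and vertical below 0.1 rad and x of cured_1_centre in the frame of tray between -0.052 and 0.052 m and y of cured_1_centre in the frame of tray between -0.1 and 0.1 m and z of cured_1_centre in the frame of tray between 0.01 and 0.046 m and x of cured_2_centre in the frame of tray between -0.052 and 0.052 m and y of cured_2_centre in the frame of tray between -0.1 and 0.1 m and z of cured_2_centre in the frame of tray between 0.01 and 0.046 m and x of fresh_1_centre in the frame of carriage_bed between -0.046 and 0.046 m and y of fresh_1_centre in the frame of carriage_bed between -0.087 and 0.087 m and z of fresh_1_centre in the frame of carriage_bed between 0.004 and 0.0107 m and angle between the z axis of each of fresh_1_centre, fresh_2_centre, fresh_3_centre and the z axis of carriage_bed, either way round below 0.05 rad and x of fresh_2_centre in the frame of carriage_bed between -0.046 and 0.046 m and y of fresh_2_centre in the frame of carriage_bed between -0.087 and 0.087 m and z of fresh_2_centre in the frame of carriage_bed between 0.004 and 0.0107 m and x of fresh_3_centre in the frame of carriage_bed between -0.046 and 0.046 m and y of fresh_3_centre in the frame of carriage_bed between -0.087 and 0.087 m and z of fresh_3_centre in the frame of carriage_bed between 0.004 and 0.0107 m); the robot touches nothing.
It fails at once if the lamp is on while the carriage is more than 20 mm from home (value of joint isolator below 0.785 rad and value of joint carriage above 0.02 m).
It fails at once if the steel plate or the spray bottle is pushed more than 40 mm from its place (distance of any of oil_bottle, plate from where it was at the start of the episode above 0.04 m).
It fails at once if the spray bottle is knocked over (angle between oil_bottle's own z axis and vertical above 0.7 rad).
Of cured_1, cured_2 only 1 to 2 are there at a start; the rules pass over those that are not, and their reading is None.
Of fresh_1, fresh_2, fresh_3 only 2 to 3 are there at a start; the rules pass over those that are not, and their reading is None.
At some moment in a run one of fresh_1, fresh_2, fresh_3, tray may be knocked a few centimetres aside while the robot is not near it.
Once in a run the grip may slacken for a moment while it holds something.
It also fails if it takes over 210 s, if anything falls off the work surface, if the arm or the gripper's body presses on something with over 40 N, if the wrist force passes 120 N, or if a joint passes its speed limit or range.

### The arm

A 6-joint arm with a two-finger parallel gripper is mounted at the origin on the work surface; the furniture and walls round the work are solid. World frame = base frame: x ahead of the robot, y to its left, z up, the work surface at z = 0. Lengths are in m, angles in rad, forces in N, time in s.
With the tool pointing down it reaches from about 0.25 to 0.775 m from the base axis. Payload 4 kg.
Tool frame: the origin (TCP) lies on the centre line of the jaws, within the pads' length; the fingertips stand 17 mm ahead of it and the grasp point (between the pads) lies 2 mm behind it; z points along the fingers, y is the line along which they close (so a half turn about z gives the same grasp; the last joint's range is limited). The gripper opens to 94 mm and grips with 3 to 60 N. Pads are 16 mm wide; open, the fingers measure 119 mm over their backs; the gripper's body (75 mm by 177 mm) begins 78 mm behind the grasp point.
Start: joints at [-1.367, 0.087, 1.371, -0, 1.684, -0.103], TCP at [0.166, -0.524, 0.223] pointing down, gripper open.
Joint ranges: [-3.1, 3.1], [-0.76, 2.03], [0.27, 2.55], [-1.08, 4.22], [0.17, 2.65], [-2.57, 2.57]. Speed limits (rad/s): [2.79, 2.79, 3.14, 3.14, 3.14, 3.14].

### API

Orientations are given as [roll, pitch, yaw] about the fixed x, y, z axes, in that order (R = Rz(yaw) Ry(pitch) Rx(roll)).
In Python, from bench import robot gives the robot as it stands.
- The arm moves only by the tool servo_tool, never from a script. Its argument "plan" is a list of rows, each a list of 7 numbers: the shift along the tool's x, y, z normalised to -1 to 1, where 1 is 0.1 m, then the turn, a rotation vector about the tool's x, y, z normalised to -1 to 1, where 1 is pi/2 rad, then the finger opening in mm, from 0 to 94. In form: [[x, y, z, ax, ay, az, gripper], ...]. A call has 1 to 12 rows; each row is the pose to reach, as a shift and turn from the pose commanded when the call began, along the tool's axes at that moment; what a row does not reach only later rows make up. A row lasts 1/12 s, in which the tool goes at most 41.7 mm and 7.16 degrees, less where a joint would pass 70% of its speed; a pose out of reach is approached as far as the arm can. A call with a number of a shift or a turn outside -1 to 1 is refused whole. A call with a gripper value outside its range is refused whole. The fingers move at their own pace and stop on an object; the grip force is fixed at half the most. Time passes only in rows, so rows that repeat a pose let the fingers close. It gives the time, the measured TCP pose, the force, the opening and the grip force at its end, in the units of the state.
- robot.get_obs(): the state, without advancing time (a new reading comes with each control period).
- robot.snapshot(name): name is "side" or "top" or "wrist"; returns the picture (400x640x3 uint8, red, green, blue); there is no depth.
- robot.camera_params(name): a dict with "camera_matrix" (3x3 intrinsics, pixels), "rvec" (rotation vector, rad) and "tvec" (3), from world to camera coordinates, as OpenCV has them; the wrist camera has in their place "tool_from_camera" (4x4, takes a point from camera to tool coordinates, whose origin is the TCP and whose axes are the flange's). Camera axes: x right, y down, z forward; pixel columns grow to the right and rows downward; lengths in m; the calibration is good to about 2 mm. A picture is of the moment at which its call begins: read the wrist's pose just before it. camera_params takes no time and is no camera call.
- robot.close_job(): hands the job in; it is judged then, once.
Trained networks look in the newest picture that a camera, given by its name, has taken for a name from the list of things; names that differ only in an ending like _2 or _b are one class to them, and where a whole thing is asked for, a point or a joint stands for the part that bears it (a point fixed in the world has none). Each returns a list of dicts, best first, with "conf" (0 to 1); they miss things now and then, are a little off and sometimes report something else, mostly with a low value. They report only what shows in the picture. A call takes as long as a camera call. They do not tell look-alikes from the thing itself.
- robot.find_in(thing, camera): "extent" ([centre column, centre row, width, height] in pixels, round what is visible of it).
The state is a dict: "time": time; "joint_positions": joint angles; "qvel": joint speeds; "joint_torque": joint torques, N m; "tool_pos": TCP position; "ee_rot": TCP orientation; "wrist_force": force on the tool from outside, world axes, zero at the start; "wrist_torque": the same for the moment, N m; "width": finger opening in m; "finger_force": force on a finger pad.
Only numpy, scipy, OpenCV 4.12 (cv2) and the standard library are available. Lean on these libraries where they do the work, as an engineer would, in place of code of your own. Each camera call takes 0.05 s, during which the arm holds its last target. There are 200 camera calls.

## Working session

There is one attempt and no reset: what is moved stays moved. The work goes in short steps, Python scripts to look and compute and a tool call to move; the robot and the scene stay as the last step left them, time stands still between calls to the robot, and variables do not carry over. Pictures are saved under pics/ and viewed, at most 14 in all, crops included, and the job is handed in when it is done.

Besides the shell and the picture viewer there is one more tool, called by a JSON object that holds its "fn" and its "kwargs". servo_tool: Moves the arm, as the interface text tells. Scaled input: -1 to 1 covers 0.1 m each way for a shift and pi/2 rad each way for a turn. Its arguments: {"type":"object","properties":{"plan":{"type":"array","items":{"type":"array","items":{"type":"number"}}}},"required":["plan"]}

```bash
mkdir -p pics; ls; cat > h.py <<'E'
import numpy as np,cv2
from scipy.spatial.transform import Rotation as R
from bench import robot
def snap(n,f=None,crop=None,s=1):
    o=robot.get_obs(); im=robot.snapshot(n)
    if f:
        v=im[:,:,::-1]
        if crop: a,b,c,d=crop; v=v[b:d,a:c]
        cv2.imwrite('pics/'+f,cv2.resize(np.ascontiguousarray(v),None,fx=s,fy=s,interpolation=cv2.INTER_CUBIC))
    return o,im
def cam(n,o=None):
    p=robot.camera_params(n); K=np.array(p['camera_matrix'])
    if n=='wrist':
        T=np.array(p['tool_from_camera']); W=np.eye(4)
        W[:3,:3]=R.from_euler('xyz',o['ee_rot']).as_matrix(); W[:3,3]=o['tool_pos']
        M=W@T; return K,M[:3,:3],M[:3,3]
    r=cv2.Rodrigues(np.array(p['rvec'],float))[0]
    return K,r.T,-r.T@np.array(p['tvec'],float).ravel()
def px2w(n,u,v,z,o=None):
    K,Rm,t=cam(n,o); d=Rm@np.linalg.solve(K,[u,v,1.]); return t+d*(z-t[2])/d[2]
def w2px(n,P,o=None):
    K,Rm,t=cam(n,o); q=K@(Rm.T@(np.array(P)-t)); return q[:2]/q[2]
def delta(P,yaw=None):
    """needed shift (tool axes, units of 0.1m) to bring TCP to P"""
    o=robot.get_obs(); Rm=R.from_euler('xyz',o['ee_rot'])
    return np.round(Rm.inv().apply(np.array(P)-o['tool_pos'])/0.1,3)
E
python3 - <<'E'
from h import *
o=robot.get_obs(); print({k:np.round(v,3).tolist() for k,v in o.items()})
for n in('top','side'):
    snap(n,n+'0.png',s=1.25)
    for t in ['isolator_grip','crank_grip','wheel_hub','carriage_bed','tray','cured_1_centre','fresh_1_centre','oil_bottle','plate']:
        for d in robot.find_in(t,n)[:5]:
            print(n,t,round(d['conf'],2),np.round(d['extent']).tolist())
print(cam('top')[2],cam('side')[2])
E
```

```text
pics
{'time': 0.0, 'joint_positions': [-1.367, 0.088, 1.372, 0.0, 1.684, -0.103], 'qvel': [0.001, -0.002, 0.0, -0.001, -0.001, -0.001], 'joint_torque': [-0.0, -34.018, -30.243, 0.072, 0.033, -0.0], 'tool_pos': [0.166, -0.524, 0.221], 'ee_rot': [-3.139, -0.0, 0.307], 'wrist_force': [0.0, -0.334, -0.404], 'wrist_torque': [0.024, -0.02, 0.01], 'finger_force': 0.0, 'width': 0.094}
top isolator_grip 0.87 [254.0, 154.0, 22.0, 30.0]
top crank_grip 0.8 [310.0, 214.0, 41.0, 45.0]
top crank_grip 0.65 [442.0, 205.0, 56.0, 89.0]
top crank_grip 0.37 [322.0, 174.0, 20.0, 18.0]
top wheel_hub 0.56 [309.0, 214.0, 44.0, 38.0]
top tray 0.95 [442.0, 206.0, 58.0, 88.0]
top fresh_1_centre 0.59 [382.0, 185.0, 32.0, 11.0]
top oil_bottle 0.58 [340.0, 160.0, 18.0, 19.0]
top plate 0.72 [325.0, 175.0, 19.0, 14.0]
side wheel_hub 0.73 [321.0, 209.0, 42.0, 45.0]
side wheel_hub 0.6 [332.0, 152.0, 78.0, 45.0]
side tray 0.89 [332.0, 151.0, 78.0, 46.0]
side fresh_1_centre 0.51 [308.0, 184.0, 25.0, 22.0]
side oil_bottle 0.93 [276.0, 193.0, 11.0, 41.0]
side oil_bottle 0.55 [262.0, 219.0, 34.0, 23.0]
side oil_bottle 0.49 [331.0, 186.0, 13.0, 18.0]
side plate 0.66 [284.0, 216.0, 15.0, 9.0]
side plate 0.2 [322.0, 213.0, 39.0, 47.0]
[ 0.2588961  -0.11674956  1.18760417] [0.24519155 0.79179906 0.9965562 ]
```

```bash
python3 - <<'E'
import cv2
im=cv2.imread('pics/top0.png')  # 800x500
c=im[130:400,220:640]; cv2.imwrite('pics/top0c.png',cv2.resize(c,(800,514),interpolation=cv2.INTER_CUBIC))
E
```

```text
(no output)
```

View pics/top0c.png

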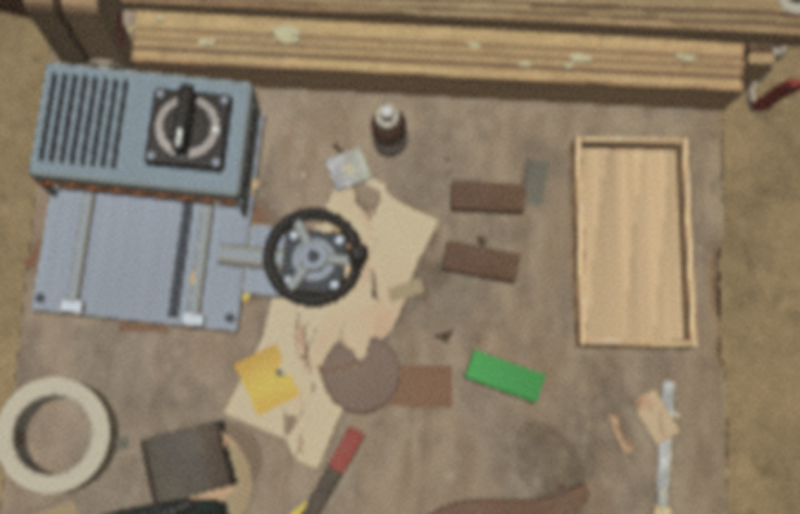

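View pics/side0.png

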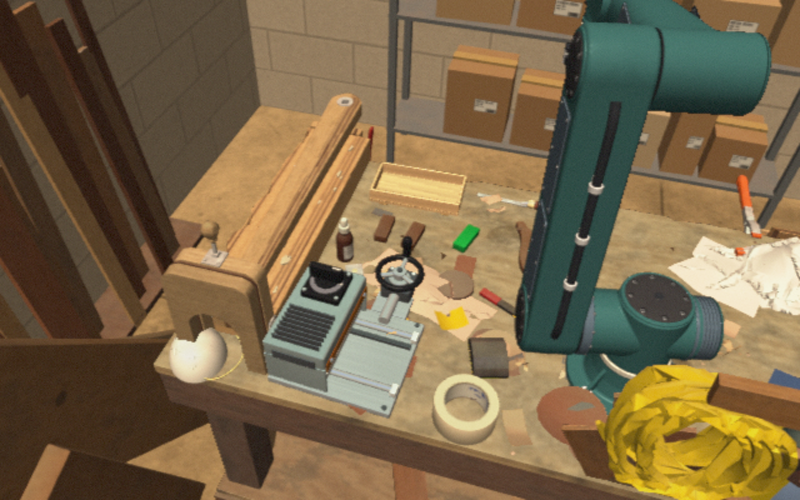

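Top crop: the isolator bar is at (185,120), pointing fore-aft, with the wheel hub at (313,255) and the crank handle at (358,253). Two dark fresh blocks lie at (487,197) and (480,262), and the tray is at (635,243). Look-alikes I'm leaving alone: the green block (505,376), brown paper (425,385), dark box (185,460) and grey chip (535,180).

```bash
python3 - <<'E'
from h import *
f=lambda x,y,z:np.round(px2w('top',(x*.525+220)/1.25,(y*.525+130)/1.25,z),4)
for n,p in dict(iso_top=(187,90,.173),iso_bot=(182,148,.173),base_tl=(153,90,.143),base_tr=(229,93,.143),base_bl=(147,162,.143),base_br=(222,170,.143),hub=(313,256,.07),hand=(358,253,.12),h_tl=(50,66,.116),h_tr=(252,84,.116),h_bl=(32,178,.116),h_br=(245,195,.116),slab_bl=(35,311,.02),slab_br=(238,330,.02),fA=(487,197,.018),fB=(481,262,.018),tray_tl=(577,138,.042),tray_tr=(688,138,.042),tray_bl=(580,346,.042),tray_br=(695,346,.042),plate=(348,168,.01),bottle=(388,115,.1),beam=(430,100,.05)).items(): print(n,f(*p))
E
```

```text
iso_top [0.5837 0.0453 0.173 ]
iso_bot [0.5283 0.0454 0.173 ]
base_tl [0.5917 0.0824 0.143 ]
base_tr [0.5924 0.01   0.143 ]
base_bl [0.521  0.0819 0.143 ]
base_br [0.5169 0.0111 0.143 ]
hub [ 0.4524 -0.0759  0.07  ]
hand [ 0.4488 -0.1199  0.12  ]
h_tl [0.6196 0.1904 0.116 ]
h_tr [ 0.6113 -0.0085  0.116 ]
h_bl [0.5063 0.1959 0.116 ]
h_br [ 0.5001 -0.0093  0.116 ]
slab_bl [0.3896 0.2059 0.02  ]
slab_br [ 0.381  -0.0024  0.02  ]
fA [ 0.533  -0.2515  0.018 ]
fB [ 0.4641 -0.2471  0.018 ]
tray_tl [ 0.5945 -0.3397  0.042 ]
tray_tr [ 0.6004 -0.4538  0.042 ]
tray_bl [ 0.3805 -0.3448  0.042 ]
tray_br [ 0.3864 -0.4586  0.042 ]
plate [ 0.5587 -0.1052  0.01  ]
bottle [ 0.5915 -0.1427  0.1   ]
beam [ 0.6251 -0.1864  0.05  ]
```

{"fn": "servo_tool", "kwargs": {"plan": [[0.45,-0.35,-0.2,0,0,0.1,94],[0.9,-0.7,-0.4,0,0,0.195,94],[0.9,-0.7,-0.4,0,0,0.195,94],[0.9,-0.7,-0.4,0,0,0.195,94],[0.9,-0.7,-0.4,0,0,0.195,94]]}}

```text
time: 1.42
tool_pos: [0.2318, -0.43, 0.2641]
ee_rot: [3.138, -0.001, 0.004]
wrist_force: [-0.5, -1.1, 0.1]
width: 0.0942
finger_force: 0.0
```

{"fn": "servo_tool", "kwargs": {"plan": [[0.22,-0.32,0,0,0,0,94],[0.44,-0.64,0,0,0,0,94],[0.65,-0.95,0,0,0,0,94],[0.65,-0.95,0,0,0,0,94]]}}

```text
time: 1.75
tool_pos: [0.2978, -0.332, 0.2621]
ee_rot: [-3.139, -0.001, 0.006]
wrist_force: [0.5, -0.2, 0.2]
width: 0.0941
finger_force: 0.0
```

{"fn": "servo_tool", "kwargs": {"plan": [[0.22,-0.32,0,0,0,0,94],[0.44,-0.64,0,0,0,0,94],[0.65,-0.95,0,0,0,0,94],[0.65,-0.95,0,0,0,0,94]]}}

```text
time: 2.08
tool_pos: [0.3629, -0.2371, 0.2618]
ee_rot: [-3.139, -0.001, 0.007]
wrist_force: [-0.5, -0.3, -0.5]
width: 0.0937
finger_force: 0.0
```

{"fn": "servo_tool", "kwargs": {"plan": [[0.22,-0.32,0,0,0,0,94],[0.44,-0.64,0,0,0,0,94],[0.65,-0.95,0,0,0,0,94],[0.65,-0.95,0,0,0,0,94]]}}

```text
time: 2.42
tool_pos: [0.4278, -0.1424, 0.2614]
ee_rot: [-3.139, 0.0, 0.007]
wrist_force: [-0.2, -0.5, -0.3]
width: 0.0941
finger_force: 0.0
```

{"fn": "servo_tool", "kwargs": {"plan": [[0.22,-0.32,0,0,0,0,94],[0.44,-0.64,0,0,0,0,94],[0.65,-0.95,0,0,0,0,94],[0.65,-0.95,0,0,0,0,94],[0.65,-0.95,0,0,0,0,94]]}}

```text
time: 2.83
tool_pos: [0.491, -0.0511, 0.2612]
ee_rot: [3.141, 0.003, 0.002]
wrist_force: [0.2, 0.8, -0.6]
width: 0.0941
finger_force: 0.0
```

```bash
python3 - <<'E'
from h import *
o,_=snap('wrist','w1.png',s=1.25); print(o['time'],o['tool_pos'],o['ee_rot'],o['joint_positions'])
print(w2px('wrist',[.556,.046,.173],o),w2px('wrist',[.4488,-.12,.122],o),np.round(cam('wrist',o)[2],3))
f=lambda x,y,z:px2w('top',(x*.525+220)/1.25,(y*.525+130)/1.25,z)
for z in(.05,.1,.15,.2,.25): print(z,[ (np.round(f(*p,z),3),np.round(w2px('side',f(*p,z))*1.25)) for p in((160,68),(735,88),(720,18))])
E
```

```text
2.8333 [ 0.49095479 -0.05113406  0.26117799] [3.14070499e+00 2.63629436e-03 2.16289703e-03] [-2.17715596e-01 -4.14364923e-02  1.42597290e+00 -1.46732184e-03
  1.75943527e+00  1.35064322e+00]
[181.40591669 119.75471441] [391.94402678 237.98857023] [ 0.558 -0.052  0.424]
0.05 [(array([0.645, 0.095, 0.05 ]), array([277., 319.])), (array([ 0.654, -0.5  ,  0.05 ]), array([366., 145.])), (array([ 0.73 , -0.486,  0.05 ]), array([336., 142.]))]
0.1 [(array([0.629, 0.086, 0.1  ]), array([284., 300.])), (array([ 0.637, -0.483,  0.1  ]), array([371., 133.])), (array([ 0.709, -0.47 ,  0.1  ]), array([341., 131.]))]
0.15 [(array([0.612, 0.076, 0.15 ]), array([293., 280.])), (array([ 0.619, -0.467,  0.15 ]), array([375., 120.])), (array([ 0.689, -0.454,  0.15 ]), array([346., 118.]))]
0.2 [(array([0.595, 0.067, 0.2  ]), array([301., 259.])), (array([ 0.602, -0.45 ,  0.2  ]), array([381., 107.])), (array([ 0.668, -0.437,  0.2  ]), array([352., 105.]))]
0.25 [(array([0.578, 0.058, 0.25 ]), array([311., 236.])), (array([ 0.585, -0.433,  0.25 ]), array([386.,  92.])), (array([ 0.647, -0.421,  0.25 ]), array([358.,  91.]))]
```

View pics/w1.png

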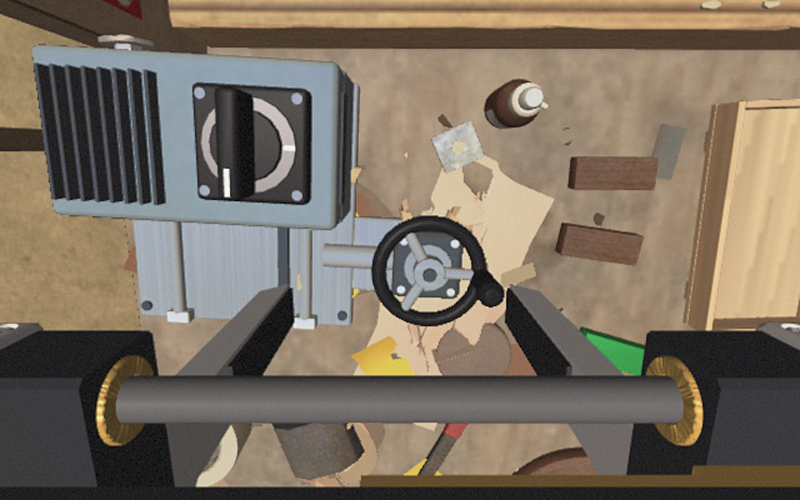

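Wrist view: isolator base is centred at about (252,143), hub at (429,271), handle at (488,290). The fresh blocks are at (613,172) and (600,243), with the plate at (457,146) and the bottle at (515,100).

```bash
python3 - <<'E'
from h import *
o=robot.get_obs()
f=lambda x,y,z:np.round(px2w('wrist',x/1.25,y/1.25,z,o),4)
for n,p in dict(c1=(193,83,.141),c2=(306,88,.141),c3=(312,203,.141),c4=(197,198,.141),bartop=(233,87,.173),barbot=(231,203,.173),hub=(429,271,.075),hand=(488,285,.122),plate=(457,146,.01),bot=(515,105,.05),A=(615,171,.018),B=(601,241,.018)).items(): print(n,f(*p))
E
```

```text
c1 [0.5958 0.0747 0.141 ]
c2 [0.5929 0.0048 0.141 ]
c3 [0.5212 0.0045 0.141 ]
c4 [0.5245 0.0802 0.141 ]
bartop [0.5894 0.0385 0.173 ]
barbot [0.5253 0.0456 0.173 ]
hub [ 0.4549 -0.0785  0.075 ]
hand [ 0.4579 -0.1189  0.122 ]
plate [ 0.5579 -0.1076  0.01  ]
bot [ 0.5909 -0.1494  0.05  ]
A [ 0.5352 -0.2548  0.018 ]
B [ 0.4684 -0.2492  0.018 ]
```

{"fn": "servo_tool", "kwargs": {"plan": [[0.22,-0.31,0,0,0,0,94],[0.44,-0.62,0,0,0,0,94],[0.665,-0.93,0,0,0,0,94],[0.665,-0.93,0.3,0,0,0,94],[0.665,-0.93,0.6,0,0,0,60],[0.665,-0.93,0.85,0,0,0,60],[0.665,-0.93,0.97,0,0,0,60],[0.665,-0.93,0.97,0,0,0,60],[0.665,-0.93,0.97,0,0,0,60]]}}

```text
time: 3.63
tool_pos: [0.5569, 0.041, 0.1656]
ee_rot: [3.141, 0.0, -0.002]
wrist_force: [0.2, 0.6, -0.1]
width: 0.064
finger_force: 0.0
```

{"fn": "servo_tool", "kwargs": {"plan": [[0,0,0,0,0,0,0],[0,0,0,0,0,0,0],[0,0,0,0,0,0,0],[0,0,0,0,0,0,0],[0,0,0,0,0,0,0],[0,0,0,0,0,0,0],[0,0,0,0,0,0,0],[0,0,0,0,0,0,0]]}}

```text
time: 4.3
tool_pos: [0.5572, 0.0471, 0.1659]
ee_rot: [-3.133, -0.001, 0.003]
wrist_force: [0.4, 11.1, 0.9]
width: 0.0138
finger_force: 29.6
```

{"fn": "servo_tool", "kwargs": {"plan": [[0,-0.06,0,0,0,0,0],[0,-0.06,0,0,0,-0.06,0],[0,-0.06,0,0,0,-0.12,0],[0,-0.06,0,0,0,-0.18,0],[0,-0.06,0,0,0,-0.24,0],[0,-0.06,0,0,0,-0.3,0],[0,-0.06,0,0,0,-0.36,0],[0,-0.06,0,0,0,-0.42,0],[0,-0.06,0,0,0,-0.48,0],[0,-0.06,0,0,0,-0.54,0],[0,-0.06,0,0,0,-0.6,0],[0,-0.06,0,0,0,-0.66,0]]}}

```text
time: 5.3
tool_pos: [0.5584, 0.0457, 0.1659]
ee_rot: [3.135, 0.004, 1.04]
wrist_force: [3.3, -6.6, -0.0]
width: 0.0134
finger_force: 29.9
```

{"fn": "servo_tool", "kwargs": {"plan": [[0,0,0,0,0,-0.06,0],[0,0,0,0,0,-0.12,0],[0,0,0,0,0,-0.18,0],[0,0,0,0,0,-0.24,0],[0,0,0,0,0,-0.3,0],[0,0,0,0,0,-0.33,0],[0,0,0,0,0,-0.33,0],[0,0,0,0,0,-0.33,0]]}}

```text
time: 5.97
tool_pos: [0.5594, 0.0455, 0.1659]
ee_rot: [3.136, 0.007, 1.553]
wrist_force: [5.0, -7.1, -1.3]
width: 0.0137
finger_force: 30.0
```

{"fn": "servo_tool", "kwargs": {"plan": [[0,0,0,0,0,0,60],[0,0,0,0,0,0,60],[0,0,0,0,0,0,60],[0,0,0,0,0,0,60],[0,0,-0.3,0,0,0,60],[0,0,-0.6,0,0,0,60],[0,0,-0.9,0,0,0,60],[0,0,-0.9,0,0,0,60]]}}

```text
time: 6.63
tool_pos: [0.5593, 0.0491, 0.2631]
ee_rot: [3.129, -0.0, 1.556]
wrist_force: [-0.3, -0.0, 1.5]
width: 0.0594
finger_force: 0.0
```

{"fn": "servo_tool", "kwargs": {"plan": [[-0.28,-0.17,0,0,0,0,60],[-0.56,-0.35,0,0,0,0,60],[-0.83,-0.53,0,0,0,0,60],[-0.83,-0.53,0,0,0,0,60]]}}

```text
time: 6.97
tool_pos: [0.5003, -0.0366, 0.2554]
ee_rot: [-3.14, 0.002, 1.551]
wrist_force: [0.7, -0.4, -0.3]
width: 0.0602
finger_force: 0.0
```

{"fn": "servo_tool", "kwargs": {"plan": [[-0.28,-0.17,0,0,0,0,60],[-0.56,-0.35,0,0,0,0,60],[-0.83,-0.53,0,0,0,0,60],[-0.83,-0.53,0,0,0,0,60],[-0.83,-0.53,0,0,0,0,60],[-0.83,-0.53,0,0,0,0,60]]}}

```text
time: 7.47
tool_pos: [0.4489, -0.1149, 0.2552]
ee_rot: [3.141, -0.001, 1.556]
wrist_force: [0.1, 0.0, -0.6]
width: 0.0598
finger_force: 0.0
```

```bash
python3 - <<'E'
from h import *
o,_=snap('wrist','w2.png',s=1.25); print(o['time'],o['tool_pos'],o['ee_rot'],o['joint_positions'])
print(w2px('wrist',[.4525,-.12,.122],o)*1.25,w2px('wrist',[.4537,-.077,.075],o)*1.25)
E
```

```text
7.4667 [ 0.44891741 -0.11488823  0.25519611] [ 3.14137964e+00 -9.00359352e-04  1.55588298e+00] [-3.73661443e-01 -1.11206040e-01  1.50278994e+00  9.32789246e-04
  1.75012534e+00 -3.58581672e-01]
[405.62593576 251.57606613] [405.64504839 184.97065003]
```

View pics/w2.png

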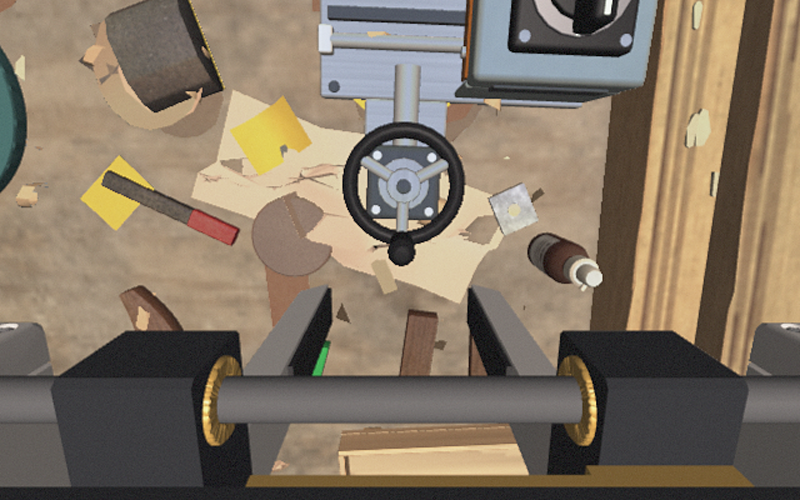

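The wrist view shows the isolator bar across (off). The hub is at (404,187) and the handle at (401,250), both where I predicted them. I'll grip the handle next.

{"fn": "servo_tool", "kwargs": {"plan": [[-0.04,0.02,0.35,0,0,0,60],[-0.04,0.02,0.7,0,0,0,60],[-0.04,0.02,0.9,0,0,0,60],[-0.04,0.02,0.9,0,0,0,60]]}}

```text
time: 7.85
tool_pos: [0.448, -0.1171, 0.1597]
ee_rot: [-3.131, -0.004, 1.558]
wrist_force: [-0.5, 0.8, -1.3]
width: 0.0598
finger_force: 0.0
```

{"fn": "servo_tool", "kwargs": {"plan": [[0,0,0.3,0,0,0,60],[0,0,0.55,0,0,0,60],[0,0,0.57,0,0,0,60],[0,0,0.57,0,0,0,0],[0,0,0.57,0,0,0,0],[0,0,0.57,0,0,0,0],[0,0,0.57,0,0,0,0],[0,0,0.57,0,0,0,0],[0,0,0.57,0,0,0,0],[0,0,0.57,0,0,0,0]]}}

```text
time: 8.68
tool_pos: [0.4507, -0.1199, 0.1092]
ee_rot: [3.141, 0.001, 1.555]
wrist_force: [0.0, 1.3, 1.9]
width: 0.0183
finger_force: 30.0
```

{"fn": "servo_tool", "kwargs": {"plan": [[0.015,0.114,0,0,0,0,0],[0.059,0.22,0,0,0,0,0],[0.129,0.311,0,0,0,0,0],[0.22,0.381,0,0,0,0,0],[0.326,0.425,0,0,0,0,0],[0.44,0.44,0,0,0,0,0],[0.44,0.44,0,0,0,0,0]]}}

```text
time: 9.27
tool_pos: [0.4966, -0.0734, 0.1091]
ee_rot: [3.139, -0.002, 1.558]
wrist_force: [1.7, 1.2, 4.6]
width: 0.0183
finger_force: 30.0
```

{"fn": "servo_tool", "kwargs": {"plan": [[0.114,-0.015,0,0,0,0,0],[0.22,-0.059,0,0,0,0,0],[0.311,-0.129,0,0,0,0,0],[0.381,-0.22,0,0,0,0,0],[0.425,-0.326,0,0,0,0,0],[0.44,-0.44,0,0,0,0,0],[0.425,-0.554,0,0,0,0,0],[0.381,-0.66,0,0,0,0,0],[0.311,-0.751,0,0,0,0,0],[0.22,-0.821,0,0,0,0,0],[0.114,-0.865,0,0,0,0,0],[0,-0.88,0,0,0,0,0]]}}

```text
time: 10.27
tool_pos: [0.4086, -0.074, 0.1091]
ee_rot: [3.136, -0.001, 1.556]
wrist_force: [6.4, 1.0, 1.5]
width: 0.0183
finger_force: 30.0
```

{"fn": "servo_tool", "kwargs": {"plan": [[-0.114,0.015,0,0,0,0,0],[-0.22,0.059,0,0,0,0,0],[-0.311,0.129,0,0,0,0,0],[-0.381,0.22,0,0,0,0,0],[-0.425,0.326,0,0,0,0,0],[-0.44,0.44,0,0,0,0,0],[-0.425,0.554,0,0,0,0,0],[-0.381,0.66,0,0,0,0,0],[-0.311,0.751,0,0,0,0,0],[-0.22,0.821,0,0,0,0,0],[-0.114,0.865,0,0,0,0,0],[0,0.88,0,0,0,0,0]]}}

```text
time: 11.27
tool_pos: [0.4967, -0.0759, 0.1091]
ee_rot: [3.139, 0.001, 1.555]
wrist_force: [-0.6, -0.5, 5.5]
width: 0.0183
finger_force: 30.0
```

{"fn": "servo_tool", "kwargs": {"plan": [[0.114,-0.015,0,0,0,0,0],[0.22,-0.059,0,0,0,0,0],[0.311,-0.129,0,0,0,0,0],[0.381,-0.22,0,0,0,0,0],[0.425,-0.326,0,0,0,0,0],[0.44,-0.44,0,0,0,0,0],[0.425,-0.554,0,0,0,0,0],[0.381,-0.66,0,0,0,0,0],[0.311,-0.751,0,0,0,0,0],[0.22,-0.821,0,0,0,0,0],[0.114,-0.865,0,0,0,0,0],[0,-0.88,0,0,0,0,0]]}}

```text
time: 12.27
tool_pos: [0.4085, -0.0746, 0.1091]
ee_rot: [3.136, -0.001, 1.556]
wrist_force: [7.5, 0.4, 2.7]
width: 0.0186
finger_force: 30.0
```

{"fn": "servo_tool", "kwargs": {"plan": [[-0.114,0.015,0,0,0,0,0],[-0.22,0.059,0,0,0,0,0],[-0.311,0.129,0,0,0,0,0],[-0.381,0.22,0,0,0,0,0],[-0.425,0.326,0,0,0,0,0],[-0.44,0.44,0,0,0,0,0],[-0.44,0.47,0,0,0,0,0],[-0.44,0.47,0,0,0,0,0],[-0.44,0.47,0,0,0,0,0]]}}

```text
time: 13.02
tool_pos: [0.4507, -0.1198, 0.109]
ee_rot: [-3.134, 0.0, 1.555]
wrist_force: [-7.1, -0.7, 12.3]
width: 0.0183
finger_force: 30.0
```

{"fn": "servo_tool", "kwargs": {"plan": [[0,0,0,0,0,0,60],[0,0,0,0,0,0,60],[0,0,0,0,0,0,60],[0,0,0,0,0,0,60],[0,0,-0.3,0,0,0,60],[0,0,-0.6,0,0,0,60],[0,0,-0.9,0,0,0,60],[0,0,-0.95,0,0,0,60]]}}

```text
time: 13.68
tool_pos: [0.4557, -0.1204, 0.2088]
ee_rot: [3.133, 0.003, 1.556]
wrist_force: [0.3, -1.0, 1.5]
width: 0.06
finger_force: 0.0
```

{"fn": "servo_tool", "kwargs": {"plan": [[0.1,-0.05,-0.2,0,0,0.07,60],[0.3,-0.2,-0.5,0,0,0.14,60],[0.5,-0.3,-0.5,0,0,0.21,60],[0.7,-0.4,-0.5,0,0,0.28,60],[0.9,-0.5,-0.5,0,0,0.35,60],[0.9,-0.5,-0.5,0,0,0.42,60],[0.9,-0.5,-0.5,0,0,0.49,60]]}}

```text
time: 14.27
tool_pos: [0.4041, -0.0277, 0.2525]
ee_rot: [-3.141, 0.0, 0.783]
wrist_force: [-0.1, 0.2, -0.2]
width: 0.0599
finger_force: 0.0
```

{"fn": "servo_tool", "kwargs": {"plan": [[0.22,-0.3,0,0,0,0.07,60],[0.44,-0.6,0,0,0,0.14,60],[0.67,-0.98,0,0,0,0.21,60],[0.67,-0.98,0,0,0,0.28,60],[0.67,-0.98,0,0,0,0.35,60],[0.67,-0.98,0,0,0,0.42,60],[0.67,-0.98,0,0,0,0.5,60],[0.67,-0.98,0,0,0,0.5,60],[0.67,-0.98,0,0,0,0.5,60]]}}

```text
time: 15.02
tool_pos: [0.3825, 0.0878, 0.2525]
ee_rot: [3.142, 0.002, 0.004]
wrist_force: [-0.2, 0.4, 0.7]
width: 0.06
finger_force: 0.0
```

```bash
python3 - <<'E'
from h import *
o,_=snap('wrist','w3.png',s=1.25); print(o['time'],o['tool_pos'],o['ee_rot'],o['joint_positions'])
for d in robot.find_in('cured_1_centre','wrist')+robot.find_in('carriage_bed','wrist'): print(round(d['conf'],2),np.array(d['extent'])*1.25)
E
```

```text
15.0167 [0.3825273  0.08782496 0.25246356] [3.14155800e+00 1.71518632e-03 3.78549040e-03] [ 8.08805930e-02 -2.72626705e-01  1.64248396e+00  9.95849748e-05
  1.77344816e+00  1.64791136e+00]
0.64 [449.75 163.    43.25 102.75]
0.6 [386.875 155.    213.5   136.375]
```

View pics/w3.png

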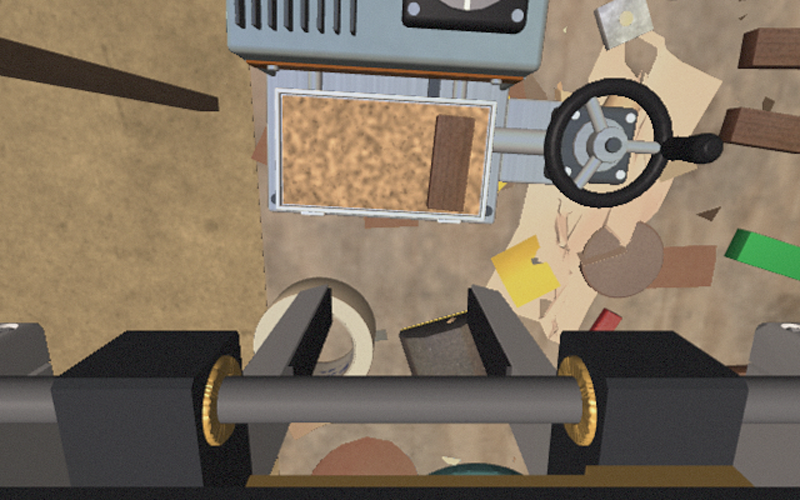

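The carriage is out. There is one cured block on the bed, centred at (451,162), and the bed's inner corners are about (283,96), (490,106), (486,215), (281,207).

```bash
python3 - <<'E'
from h import *
o=robot.get_obs()
f=lambda x,y,z:np.round(px2w('wrist',x/1.25,y/1.25,z,o),4)
for p in [(438,115,.058),(475,117,.058),(467,210,.058),(429,208,.058),(283,96,.043),(490,106,.043),(486,215,.043),(281,207,.043)]: print(p,f(*p))
E
```

```text
(438, 115, 0.058) [0.4745 0.0557 0.058 ]
(475, 117, 0.058) [0.473  0.0262 0.058 ]
(467, 210, 0.058) [0.3983 0.0296 0.058 ]
(429, 208, 0.058) [0.4    0.0616 0.058 ]
(283, 96, 0.043) [0.4902 0.1823 0.043 ]
(490, 106, 0.043) [0.4827 0.0116 0.043 ]
(486, 215, 0.043) [0.3918 0.0104 0.043 ]
(281, 207, 0.043) [0.3985 0.1897 0.043 ]
```

{"fn": "servo_tool", "kwargs": {"plan": [[0.27,0.22,0.2,0,0,0.03,44],[0.54,0.44,0.55,0,0,0.035,44],[0.54,0.44,0.95,0,0,0.035,44],[0.54,0.44,0.95,0,0,0.035,44],[0.54,0.44,0.95,0,0,0.035,44]]}}

```text
time: 15.58
tool_pos: [0.4345, 0.0435, 0.1552]
ee_rot: [-3.142, 0.009, -0.055]
wrist_force: [1.4, -0.4, -0.6]
width: 0.0442
finger_force: 0.0
```

```bash
python3 - <<'E'
from h import *
o=robot.get_obs(); print(o['tool_pos'],o['ee_rot'],o['width'],delta([.4365,.0435,.065]))
E
```

```text
[0.43445811 0.04352325 0.15516085] [-3.14159151  0.00854775 -0.05465725] 0.044207215220598145 [ 0.028 -0.001  0.901]
```

{"fn": "servo_tool", "kwargs": {"plan": [[0.02,0,0.35,0,0,0,44],[0.02,0,0.7,0,0,0,44],[0.02,0,0.9,0,0,0,44],[0.02,0,0.9,0,0,0,44],[0.02,0,0.9,0,0,0,0],[0.02,0,0.9,0,0,0,0],[0.02,0,0.9,0,0,0,0],[0.02,0,0.9,0,0,0,0],[0.02,0,0.9,0,0,0,0]]}}

```text
time: 16.33
tool_pos: [0.4414, 0.0439, 0.072]
ee_rot: [-3.141, -0.007, -0.054]
wrist_force: [-0.2, 1.0, 6.1]
width: 0.0291
finger_force: 29.9
```

{"fn": "servo_tool", "kwargs": {"plan": [[0,0,-0.25,0,0,0,0],[0,0,-0.5,0,0,0,0],[0,0,-0.75,0,0,0,0],[0,0,-1,0,0,0,0],[0,0,-1,0,0,0,0]]}}

```text
time: 16.75
tool_pos: [0.4424, 0.0435, 0.1754]
ee_rot: [-3.141, -0.013, -0.054]
wrist_force: [0.7, 0.5, -0.1]
width: 0.029
finger_force: 29.9
```

```bash
python3 - <<'E'
from h import *
o,im=snap('wrist'); im2=robot.snapshot('side')
a=cv2.resize(im[100:400,100:540],(580,395)); p=np.array(w2px('side',o['tool_pos'])).astype(int); print(p,o['width'],o['tool_pos'])
b=im2[max(p[1]-50,0):p[1]+50,p[0]-50:p[0]+50]; b=cv2.resize(b,(395,395),interpolation=cv2.INTER_CUBIC)[:, :215]
b=cv2.resize(im2[p[1]-55:p[1]+55,p[0]-30:p[0]+30],(215,395),interpolation=cv2.INTER_CUBIC)
cv2.imwrite('pics/w4.png',np.hstack([a,b])[:,:,::-1])
E
```

```text
[310 221] 0.028971195797205078 [0.44239139 0.04350175 0.17538493]
```

View pics/w4.png

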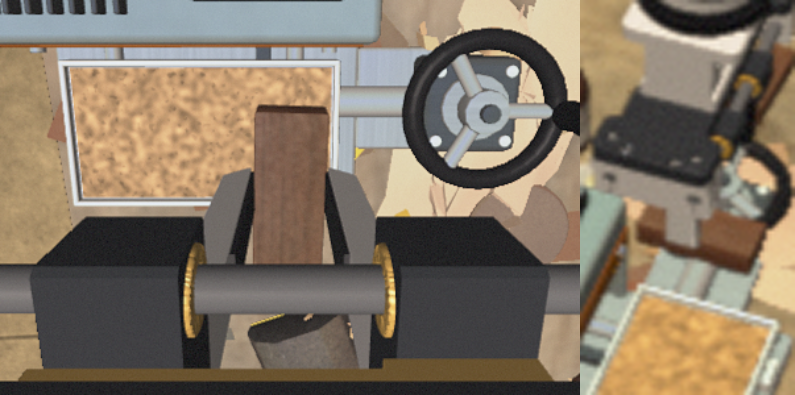

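The block is held between the fingers and the bed is empty. I'll carry it to the tray.

{"fn": "servo_tool", "kwargs": {"plan": [[0,0,-0.2,0,0,0,0],[0.05,0.3,-0.4,0,0,0,0],[0.1,0.6,-0.4,0,0,0,0],[0.14,0.88,-0.4,0,0,0,0]]}}

```text
time: 17.18
tool_pos: [0.448, -0.0459, 0.2081]
ee_rot: [3.141, 0.0, -0.053]
wrist_force: [0.3, -0.4, -0.6]
width: 0.0292
finger_force: 29.9
```

{"fn": "servo_tool", "kwargs": {"plan": [[0.05,0.3,0,0,0,0,0],[0.1,0.6,0,0,0,0,0],[0.14,0.88,0,0,0,0,0]]}}

```text
time: 17.43
tool_pos: [0.4563, -0.1349, 0.2062]
ee_rot: [-3.141, 0.003, -0.055]
wrist_force: [0.4, 0.7, -0.8]
width: 0.0293
finger_force: 29.9
```

{"fn": "servo_tool", "kwargs": {"plan": [[0.05,0.3,0,0,0,0,0],[0.1,0.6,0,0,0,0,0],[0.14,0.88,0,0,0,0,0]]}}

```text
time: 17.68
tool_pos: [0.4655, -0.2235, 0.2059]
ee_rot: [-3.14, 0.004, -0.055]
wrist_force: [0.0, 0.5, -0.6]
width: 0.0293
finger_force: 29.9
```

{"fn": "servo_tool", "kwargs": {"plan": [[0.05,0.3,0,0,0,0,0],[0.1,0.6,0,0,0,0,0],[0.14,0.88,0,0,0,0,0]]}}

```text
time: 17.93
tool_pos: [0.4747, -0.3121, 0.2057]
ee_rot: [-3.139, 0.003, -0.055]
wrist_force: [0.5, 0.5, -0.8]
width: 0.0288
finger_force: 29.9
```

{"fn": "servo_tool", "kwargs": {"plan": [[0.05,0.3,0,0,0,0,0],[0.1,0.6,0,0,0,0,0],[0.14,0.88,0,0,0,0,0],[0.14,0.88,0,0,0,0,0],[0.14,0.88,0,0,0,0,0]]}}

```text
time: 18.35
tool_pos: [0.4838, -0.4, 0.2051]
ee_rot: [-3.138, 0.004, -0.057]
wrist_force: [0.2, 0.3, -0.3]
width: 0.0291
finger_force: 29.9
```

```bash
python3 - <<'E'
from h import *
o,_=snap('wrist','w5.png',s=1.25); print(o['time'],o['tool_pos'],o['ee_rot'],o['width'])
for d in robot.find_in('tray','wrist')[:2]+robot.find_in('fresh_1_centre','wrist')[:4]: print(round(d['conf'],2),np.array(d['extent'])*1.25)
E
```

```text
18.35 [ 0.48376569 -0.39995456  0.20507373] [-3.13763801  0.00405314 -0.05651934] 0.029075716094555847
0.57 [393.625 209.625 168.125 276.5  ]
0.97 [218.25  176.5   105.125  35.25 ]
```

View pics/w5.png

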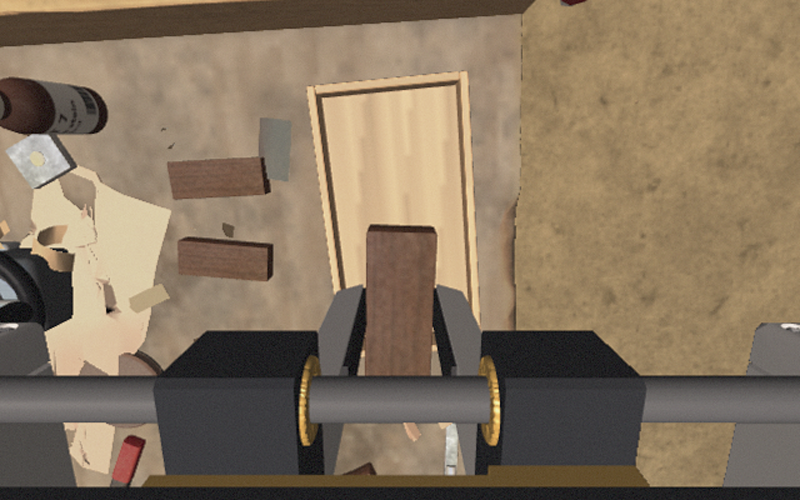

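The tray sits as expected and the block hangs over it at (400,290). The fresh blocks show at (218,177) and (225,258).

{"fn": "servo_tool", "kwargs": {"plan": [[0,0,0.35,0,0,0,0],[0,0,0.7,0,0,0,0],[0,0,0.95,0,0,0,0],[0,0,0.95,0,0,0,0]]}}

```text
time: 18.83
tool_pos: [0.4819, -0.3949, 0.1063]
ee_rot: [-3.133, 0.01, -0.053]
wrist_force: [-0.5, 1.3, -1.5]
width: 0.029
finger_force: 29.9
```

{"fn": "servo_tool", "kwargs": {"plan": [[0,0,0.2,0,0,0,0],[0,0,0.4,0,0,0,0],[0,0,0.55,0,0,0,0],[0,0,0.6,0,0,0,0],[0,0,0.6,0,0,0,0],[0,0,0.6,0,0,0,0]]}}

```text
time: 19.33
tool_pos: [0.4856, -0.3997, 0.0553]
ee_rot: [3.14, -0.002, -0.054]
wrist_force: [0.2, -0.9, 0.0]
width: 0.0291
finger_force: 29.9
```

```bash
python3 - <<'E'
from h import *
o=robot.get_obs(); print(o['tool_pos'],o['wrist_force'],o['width'])
o['tool_pos']=np.array([0.48376569,-0.39995456,0.20507373]);o['ee_rot']=[-3.13763801,0.00405314,-0.05651934]
f=lambda x,y,z:np.round(px2w('wrist',x/1.25,y/1.25,z,o),4)
for p in [(168,163,.018),(263,157,.018),(266,194,.018),(172,199,.018),(180,237,.018),(270,243,.018),(268,280,.018),(178,272,.018),(307,87,.042),(465,72,.042)]: print(p,f(*p))
E
```

```text
[ 0.48562948 -0.39967959  0.05534737] [ 0.24854548 -0.94318308  0.02718309] 0.0290837797262635
(168, 163, 0.018) [ 0.548  -0.2185  0.018 ]
(263, 157, 0.018) [ 0.5484 -0.2952  0.018 ]
(266, 194, 0.018) [ 0.519  -0.2938  0.018 ]
(172, 199, 0.018) [ 0.5193 -0.2164  0.018 ]
(180, 237, 0.018) [ 0.4874 -0.2173  0.018 ]
(270, 243, 0.018) [ 0.4781 -0.2918  0.018 ]
(268, 280, 0.018) [ 0.446  -0.2859  0.018 ]
(178, 272, 0.018) [ 0.4573 -0.2102  0.018 ]
(307, 87, 0.042) [ 0.5954 -0.3407  0.042 ]
(465, 72, 0.042) [ 0.599  -0.4537  0.042 ]
```

{"fn": "servo_tool", "kwargs": {"plan": [[0,0,0.05,0,0,0,0],[0,0,0.09,0,0,0,0],[0,0,0.13,0,0,0,0],[0,0,0.13,0,0,0,0],[0,0,0.13,0,0,0,0]]}}

```text
time: 19.75
tool_pos: [0.4859, -0.4005, 0.045]
ee_rot: [3.139, -0.004, -0.055]
wrist_force: [-3.4, 3.2, 11.9]
width: 0.0293
finger_force: 30.0
```

{"fn": "servo_tool", "kwargs": {"plan": [[0,0,-0.03,0,0,0,50],[0,0,-0.03,0,0,0,50],[0,0,-0.03,0,0,0,50],[0,0,-0.03,0,0,0,50],[0,0,-0.3,0,0,0,50],[0,0,-0.6,0,0,0,50],[0,0,-0.98,0,0,0,50],[0,0,-0.98,0,0,0,50]]}}

```text
time: 20.42
tool_pos: [0.4878, -0.4024, 0.1473]
ee_rot: [3.132, -0.011, -0.054]
wrist_force: [0.9, -0.4, 1.3]
width: 0.0502
finger_force: 0.0
```

{"fn": "servo_tool", "kwargs": {"plan": [[-0.03,-0.14,-0.2,0,0,-0.07,50],[-0.06,-0.28,-0.4,0,0,-0.14,50],[-0.09,-0.42,-0.4,0,0,-0.21,50],[-0.12,-0.56,-0.4,0,0,-0.28,50],[-0.15,-0.7,-0.4,0,0,-0.35,50],[-0.18,-0.85,-0.4,0,0,-0.42,50],[-0.2,-1,-0.4,0,0,-0.5,50]]}}

```text
time: 21.0
tool_pos: [0.4699, -0.2979, 0.1779]
ee_rot: [-3.141, 0.0, 0.736]
wrist_force: [-0.3, -0.5, -0.0]
width: 0.0503
finger_force: 0.0
```

{"fn": "servo_tool", "kwargs": {"plan": [[0.05,-0.06,0,0,0,-0.07,50],[0.1,-0.12,0,0,0,-0.14,50],[0.15,-0.2,0,0,0,-0.21,50],[0.2,-0.3,0,0,0,-0.28,50],[0.25,-0.35,0,0,0,-0.35,50],[0.287,-0.388,0,0,0,-0.42,50],[0.287,-0.388,0,0,0,-0.447,50],[0.287,-0.388,0,0,0,-0.447,50],[0.287,-0.388,0,0,0,-0.447,50]]}}

```text
time: 21.75
tool_pos: [0.4657, -0.2505, 0.178]
ee_rot: [-3.141, -0.0, 1.431]
wrist_force: [0.1, -0.3, -0.9]
width: 0.0497
finger_force: 0.0
```

```bash
python3 - <<'E'
from h import *
o,im=snap('wrist'); print(o['time'],o['tool_pos'],o['ee_rot'],delta([.4672,-.2513,.022]))
print(np.round(w2px('wrist',[.4672,-.2513,.018],o)*1.25),np.round(w2px('wrist',[.5337,-.256,.018],o)*1.25))
im2,=[robot.snapshot('top')]
cv2.imwrite('pics/w6.png',np.hstack([cv2.resize(im,None,fx=.8,fy=.8),cv2.resize(im2[100:340,380:510],(174,320))])[:,:,::-1])
E
```

```text
21.75 [ 0.46572418 -0.2504877   0.17804646] [-3.14115804e+00 -8.79109391e-05  1.43117988e+00] [-0.005  0.016  1.561]
[402. 237.] [489. 232.]
```

View pics/w6.png

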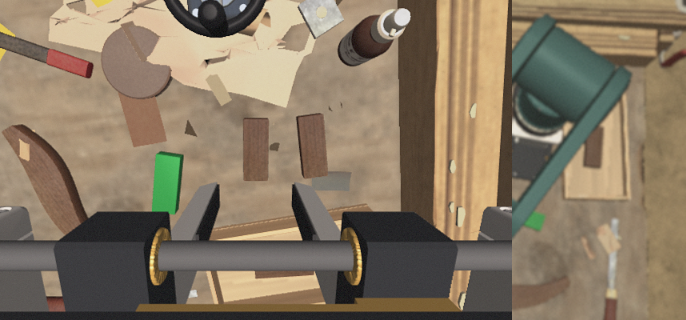

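Both fresh blocks are where I computed: B at (256,149), A at (312,145). The cured block is in the tray. I'll descend on B.

{"fn": "servo_tool", "kwargs": {"plan": [[0,0.01,0.35,0,0,0,48],[0,0.015,0.7,0,0,0,48],[0,0.015,0.95,0,0,0,48],[0,0.015,0.95,0,0,0,48]]}}

```text
time: 22.18
tool_pos: [0.4635, -0.2484, 0.0769]
ee_rot: [-3.13, -0.005, 1.431]
wrist_force: [-0.6, 0.3, -0.6]
width: 0.0481
finger_force: 0.0
```

{"fn": "servo_tool", "kwargs": {"plan": [[0,0,0.25,0,0,0,48],[0,0,0.45,0,0,0,48],[0,0,0.6,0,0,0,48],[0,0,0.6,0,0,0,48],[0,0,0.6,0,0,0,48]]}}

```text
time: 22.6
tool_pos: [0.4675, -0.2511, 0.0243]
ee_rot: [3.141, 0.0, 1.432]
wrist_force: [-0.1, -0.4, -0.0]
width: 0.0477
finger_force: 0.0
```

{"fn": "servo_tool", "kwargs": {"plan": [[0,0,0,0,0,0,0],[0,0,0,0,0,0,0],[0,0,0,0,0,0,0],[0,0,0,0,0,0,0],[0,0,0,0,0,0,0]]}}

```text
time: 23.02
tool_pos: [0.468, -0.2514, 0.0252]
ee_rot: [3.139, 0.002, 1.432]
wrist_force: [-2.0, 0.5, 6.3]
width: 0.03
finger_force: 30.0
```

{"fn": "servo_tool", "kwargs": {"plan": [[0,0,-0.25,0,0,0,0],[0,0,-0.5,0,0,0,0],[0,0,-0.8,0,0,0,0],[0,0,-1,0,0,0,0],[0,0,-1,0,0,0,0]]}}

```text
time: 23.43
tool_pos: [0.47, -0.2524, 0.1289]
ee_rot: [3.132, 0.004, 1.432]
wrist_force: [0.6, -0.1, -1.2]
width: 0.0295
finger_force: 30.0
```

{"fn": "servo_tool", "kwargs": {"plan": [[0.1,0,-0.35,0,0,0,0],[0.35,0,-0.7,0,0,0,0],[0.65,-0.05,-0.8,0,0,0,0],[0.9,-0.1,-0.8,0,0,0,0]]}}

```text
time: 23.77
tool_pos: [0.4713, -0.1596, 0.2062]
ee_rot: [3.136, 0.001, 1.432]
wrist_force: [2.1, -0.0, -0.7]
width: 0.0296
finger_force: 30.0
```

{"fn": "servo_tool", "kwargs": {"plan": [[0.15,-0.04,0,0,0,0.07,0],[0.3,-0.08,0,0,0,0.14,0],[0.45,-0.12,0,0,0,0.21,0],[0.6,-0.16,0,0,0,0.28,0],[0.75,-0.2,0,0,0,0.35,0],[0.9,-0.25,0,0,0,0.42,0],[0.95,-0.3,0,0,0,0.47,0]]}}

```text
time: 24.35
tool_pos: [0.4525, -0.06, 0.2013]
ee_rot: [-3.138, 0.001, 0.691]
wrist_force: [0.3, -0.2, -0.1]
width: 0.0296
finger_force: 30.0
```

{"fn": "servo_tool", "kwargs": {"plan": [[0.1,-0.15,0,0,0,0.07,0],[0.2,-0.3,0,0,0,0.14,0],[0.3,-0.45,0,0,0,0.21,0],[0.4,-0.6,0,0,0,0.28,0],[0.5,-0.75,0,0,0,0.35,0],[0.65,-0.98,0,0,0,0.42,0],[0.65,-0.98,0,0,0,0.467,0],[0.65,-0.98,0,0,0,0.467,0],[0.65,-0.98,0,0,0,0.467,0]]}}

```text
time: 25.1
tool_pos: [0.4399, 0.055, 0.2019]
ee_rot: [3.141, 0.002, -0.037]
wrist_force: [0.2, -0.1, -1.3]
width: 0.0296
finger_force: 30.0
```

```bash
python3 - <<'E'
from h import *
o=robot.get_obs(); print(o['time'],o['tool_pos'],o['ee_rot'],o['width'],delta([.4392,.0585,.07]))
E
```

```text
25.1 [0.43987516 0.05499421 0.2018861 ] [ 3.14116663e+00  2.31621603e-03 -3.68851139e-02] 0.029582260409791703 [-0.005 -0.035  1.319]
```

{"fn": "servo_tool", "kwargs": {"plan": [[0,-0.035,0.35,0,0,0,0],[0,-0.035,0.7,0,0,0,0],[0,-0.035,0.95,0,0,0,0],[0,-0.035,0.95,0,0,0,0]]}}

```text
time: 25.43
tool_pos: [0.4358, 0.0576, 0.1016]
ee_rot: [3.141, 0.013, -0.039]
wrist_force: [-1.6, -0.2, -1.1]
width: 0.0295
finger_force: 30.0
```

{"fn": "servo_tool", "kwargs": {"plan": [[0,0,0.15,0,0,0,0],[0,0,0.3,0,0,0,0],[0,0,0.36,0,0,0,0],[0,0,0.39,0,0,0,0],[0,0,0.39,0,0,0,0],[0,0,0.39,0,0,0,0]]}}

```text
time: 25.93
tool_pos: [0.4414, 0.0582, 0.0706]
ee_rot: [3.142, -0.002, -0.04]
wrist_force: [0.6, 1.4, -1.1]
width: 0.0298
finger_force: 30.0
```

{"fn": "servo_tool", "kwargs": {"plan": [[-0.01,0,0.03,0,0,0,0],[-0.01,0,0.05,0,0,0,0],[-0.01,0,0.05,0,0,0,0],[-0.01,0,0.05,0,0,0,0]]}}

```text
time: 26.27
tool_pos: [0.4402, 0.0584, 0.0652]
ee_rot: [3.142, -0.002, -0.039]
wrist_force: [0.2, -0.6, 1.4]
width: 0.0296
finger_force: 30.0
```

{"fn": "servo_tool", "kwargs": {"plan": [[0,0,0,0,0,0,48],[0,0,0,0,0,0,48],[0,0,0,0,0,0,48],[0,0,0,0,0,0,48],[0,0,-0.3,0,0,0,48],[0,0,-0.6,0,0,0,48],[0,0,-0.98,0,0,0,48],[0,0,-0.98,0,0,0,48]]}}

```text
time: 26.93
tool_pos: [0.4437, 0.0585, 0.1703]
ee_rot: [-3.141, -0.014, -0.039]
wrist_force: [0.7, 0.1, 0.5]
width: 0.0478
finger_force: 0.0
```

{"fn": "servo_tool", "kwargs": {"plan": [[0.04,0.14,-0.2,0,0,-0.07,48],[0.08,0.28,-0.4,0,0,-0.14,48],[0.12,0.42,-0.4,0,0,-0.21,48],[0.16,0.56,-0.4,0,0,-0.28,48],[0.2,0.7,-0.4,0,0,-0.35,48],[0.25,0.85,-0.4,0,0,-0.42,48],[0.3,1,-0.4,0,0,-0.5,48]]}}

```text
time: 27.52
tool_pos: [0.4657, -0.0433, 0.2023]
ee_rot: [3.141, -0.0, 0.751]
wrist_force: [0.4, 0.1, -0.3]
width: 0.0479
finger_force: 0.0
```

{"fn": "servo_tool", "kwargs": {"plan": [[-0.06,0.14,0,0,0,-0.07,48],[-0.12,0.28,0,0,0,-0.14,48],[-0.18,0.42,0,0,0,-0.21,48],[-0.25,0.56,0,0,0,-0.28,48],[-0.32,0.7,0,0,0,-0.35,48],[-0.38,0.85,0,0,0,-0.42,48],[-0.435,0.97,0,0,0,-0.5,48]]}}

```text
time: 28.1
tool_pos: [0.4997, -0.1445, 0.2021]
ee_rot: [-3.141, 0.0, 1.535]
wrist_force: [-0.5, -0.9, -0.3]
width: 0.0476
finger_force: 0.0
```

{"fn": "servo_tool", "kwargs": {"plan": [[-0.3,0.1,0,0,0,-0.01,48],[-0.7,0.25,0,0,0,-0.02,48],[-0.99,0.37,0,0,0,-0.025,48],[-0.99,0.37,0,0,0,-0.025,48],[-0.99,0.37,0,0,0,-0.025,48]]}}

```text
time: 28.52
tool_pos: [0.5322, -0.2451, 0.2012]
ee_rot: [-3.14, -0.001, 1.567]
wrist_force: [0.7, 0.3, -0.4]
width: 0.0481
finger_force: 0.0
```

```bash
python3 - <<'E'
from h import *
o,im=snap('wrist','w7.png',s=1.25); print(o['time'],o['tool_pos'],o['ee_rot'],delta([.5337,-.256,.024]))
print(np.round(w2px('wrist',[.5337,-.256,.018],o)*1.25))
for d in robot.find_in('fresh_1_centre','wrist')[:3]: print(round(d['conf'],2),np.array(d['extent'])*1.25)
E
```

```text
28.5167 [ 0.53224736 -0.24511121  0.20118041] [-3.13985309e+00 -1.25011140e-03  1.56685423e+00] [-0.123  0.018  1.776]
[403. 244.]
0.95 [403.875 241.125  43.25   86.375]
```

View pics/w7.png

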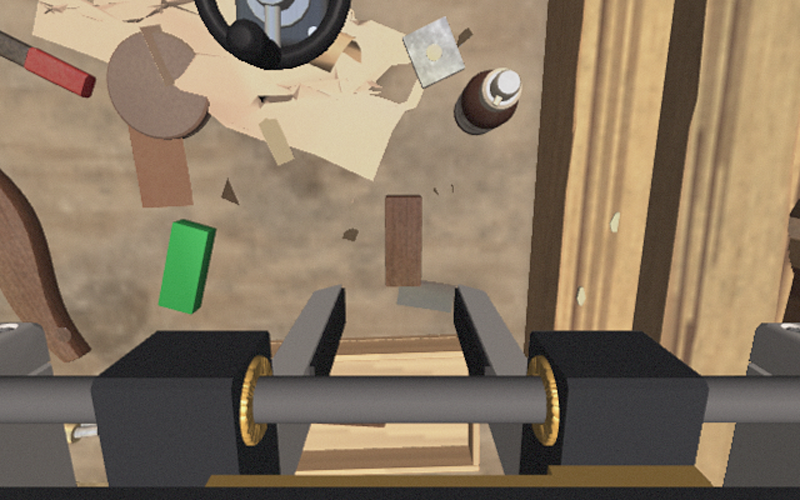

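Fresh block A sits at (404,241), as predicted, with the beam and bottle clear of it. Descending now.

{"fn": "servo_tool", "kwargs": {"plan": [[-0.06,0.01,0.35,0,0,0,48],[-0.11,0.015,0.7,0,0,0,48],[-0.11,0.015,0.95,0,0,0,48],[-0.11,0.015,0.95,0,0,0,48]]}}

```text
time: 28.95
tool_pos: [0.5301, -0.2513, 0.1009]
ee_rot: [-3.131, -0.007, 1.571]
wrist_force: [-1.1, 1.1, -1.1]
width: 0.0483
finger_force: 0.0
```

{"fn": "servo_tool", "kwargs": {"plan": [[0,0,0.3,0,0,0,48],[0,0,0.6,0,0,0,48],[0,0,0.8,0,0,0,48],[0,0,0.81,0,0,0,48],[0,0,0.81,0,0,0,48]]}}

```text
time: 29.37
tool_pos: [0.5339, -0.2539, 0.0272]
ee_rot: [-3.141, -0.0, 1.571]
wrist_force: [-0.1, 0.8, 0.7]
width: 0.0481
finger_force: 0.0
```

{"fn": "servo_tool", "kwargs": {"plan": [[0,0,0,0,0,0,0],[0,0,0,0,0,0,0],[0,0,0,0,0,0,0],[0,0,0,0,0,0,0],[0,0,0,0,0,0,0]]}}

```text
time: 29.78
tool_pos: [0.5352, -0.2556, 0.029]
ee_rot: [3.138, 0.002, 1.569]
wrist_force: [0.3, 0.8, 6.6]
width: 0.0294
finger_force: 30.0
```

{"fn": "servo_tool", "kwargs": {"plan": [[0,0,-0.25,0,0,0,0],[0,0,-0.5,0,0,0,0],[0,0,-0.8,0,0,0,0],[0,0,-1,0,0,0,0],[0,0,-1,0,0,0,0]]}}

```text
time: 30.2
tool_pos: [0.5365, -0.2565, 0.1326]
ee_rot: [3.132, 0.006, 1.569]
wrist_force: [0.4, -0.6, -0.7]
width: 0.0297
finger_force: 30.0
```

{"fn": "servo_tool", "kwargs": {"plan": [[0.1,0,-0.35,0,0,0,0],[0.35,-0.1,-0.7,0,0,0,0],[0.65,-0.2,-0.85,0,0,0,0],[0.9,-0.3,-0.85,0,0,0,0]]}}

```text
time: 30.53
tool_pos: [0.5052, -0.1644, 0.2153]
ee_rot: [3.135, 0.002, 1.569]
wrist_force: [0.1, 0.5, 0.1]
width: 0.0298
finger_force: 30.0
```

{"fn": "servo_tool", "kwargs": {"plan": [[0.15,-0.04,0,0,0,0.07,0],[0.3,-0.08,0,0,0,0.14,0],[0.45,-0.12,0,0,0,0.21,0],[0.6,-0.16,0,0,0,0.28,0],[0.75,-0.2,0,0,0,0.35,0],[0.9,-0.25,0,0,0,0.42,0],[1,-0.3,0,0,0,0.5,0]]}}

```text
time: 31.12
tool_pos: [0.4732, -0.0634, 0.2095]
ee_rot: [-3.139, 0.001, 0.78]
wrist_force: [0.2, -1.1, -1.0]
width: 0.0293
finger_force: 30.0
```

{"fn": "servo_tool", "kwargs": {"plan": [[0.09,-0.12,0,0,0,0.07,0],[0.18,-0.24,0,0,0,0.14,0],[0.27,-0.36,0,0,0,0.21,0],[0.36,-0.48,0,0,0,0.28,0],[0.45,-0.6,0,0,0,0.35,0],[0.53,-0.73,0,0,0,0.42,0],[0.603,-0.846,0,0,0,0.5,0]]}}

```text
time: 31.7
tool_pos: [0.4561, 0.0385, 0.2095]
ee_rot: [-3.141, 0.003, -0.006]
wrist_force: [0.3, 0.9, -0.9]
width: 0.0291
finger_force: 30.0
```

{"fn": "servo_tool", "kwargs": {"plan": [[-0.05,-0.3,0,0,0,0.02,0],[-0.1,-0.65,0,0,0,0.025,0],[-0.17,-0.99,0,0,0,0.025,0],[-0.17,-0.99,0,0,0,0.025,0],[-0.17,-0.99,0,0,0,0.025,0],[-0.17,-0.99,0,0,0,0.025,0]]}}

```text
time: 32.2
tool_pos: [0.4396, 0.1363, 0.2102]
ee_rot: [3.14, 0.002, -0.039]
wrist_force: [-0.7, 0.4, -0.9]
width: 0.0292
finger_force: 30.0
```

```bash
python3 - <<'E'
from h import *
o,im=snap('wrist','w8.png',s=1.25); print(o['time'],o['tool_pos'],o['ee_rot'],o['width'],delta([.4424,.1385,.072]))
E
```

```text
32.2 [0.43964353 0.13626835 0.21019146] [ 3.14027581e+00  1.78015079e-03 -3.89696306e-02] 0.029223934619294407 [ 0.026 -0.029  1.385]
```

View pics/w8.png

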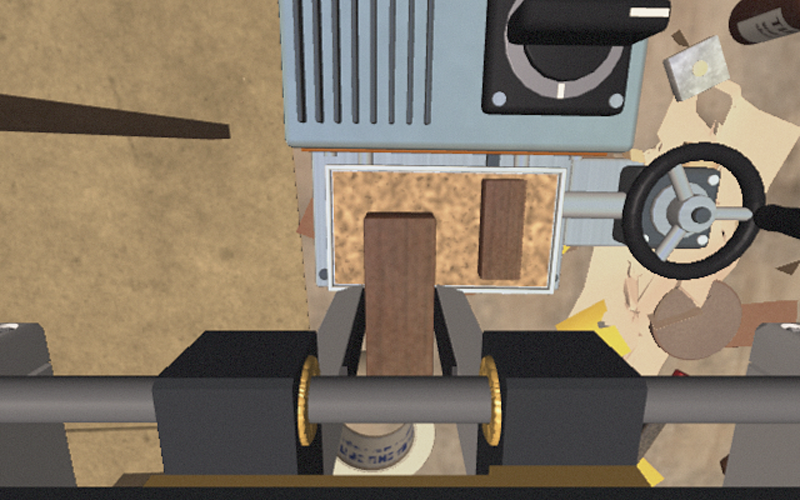

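Block B lies flat inside the lip at (502,229), and block A is held at (400,290). I'll lower A now.

{"fn": "servo_tool", "kwargs": {"plan": [[0.02,-0.03,0.35,0,0,0,0],[0.02,-0.03,0.7,0,0,0,0],[0.02,-0.03,0.95,0,0,0,0],[0.02,-0.03,0.95,0,0,0,0]]}}

```text
time: 32.58
tool_pos: [0.4381, 0.1373, 0.1099]
ee_rot: [3.138, 0.013, -0.042]
wrist_force: [-1.5, 0.1, -1.4]
width: 0.0296
finger_force: 30.0
```

{"fn": "servo_tool", "kwargs": {"plan": [[0,0,0.2,0,0,0,0],[0,0,0.35,0,0,0,0],[0,0,0.42,0,0,0,0],[0,0,0.44,0,0,0,0],[0,0,0.44,0,0,0,0],[0,0,0.44,0,0,0,0]]}}

```text
time: 33.08
tool_pos: [0.4433, 0.1394, 0.0739]
ee_rot: [-3.141, -0.002, -0.04]
wrist_force: [0.3, 0.2, 0.4]
width: 0.0296
finger_force: 30.0
```

{"fn": "servo_tool", "kwargs": {"plan": [[-0.01,0,0.03,0,0,0,0],[-0.01,0,0.05,0,0,0,0],[-0.01,0,0.05,0,0,0,0],[-0.01,0,0.05,0,0,0,0]]}}

```text
time: 33.42
tool_pos: [0.4421, 0.1398, 0.069]
ee_rot: [-3.141, -0.003, -0.039]
wrist_force: [-1.5, -0.5, 5.8]
width: 0.0296
finger_force: 30.0
```

{"fn": "servo_tool", "kwargs": {"plan": [[0,0,-0.02,0,0,0,48],[0,0,-0.02,0,0,0,48],[0,0,-0.02,0,0,0,48],[0,0,-0.02,0,0,0,48],[0,0,-0.3,0,0,0,48],[0,0,-0.6,0,0,0,48],[0,0,-0.98,0,0,0,60],[0,0,-0.98,0,0,0,60]]}}

```text
time: 34.08
tool_pos: [0.4451, 0.1405, 0.1732]
ee_rot: [-3.139, -0.013, -0.039]
wrist_force: [1.5, -0.1, 1.1]
width: 0.0578
finger_force: 0.0
```

{"fn": "servo_tool", "kwargs": {"plan": [[0,0.14,-0.3,0,0,-0.07,60],[0.01,0.28,-0.6,0,0,-0.14,60],[0.02,0.42,-0.8,0,0,-0.21,60],[0.03,0.56,-0.8,0,0,-0.28,60],[0.04,0.7,-0.8,0,0,-0.35,60],[0.05,0.85,-0.8,0,0,-0.42,60],[0.05,1,-0.8,0,0,-0.5,60]]}}

```text
time: 34.67
tool_pos: [0.4423, 0.0389, 0.2452]
ee_rot: [3.141, -0.0, 0.751]
wrist_force: [-0.7, -0.4, -0.7]
width: 0.0599
finger_force: 0.0
```

{"fn": "servo_tool", "kwargs": {"plan": [[-0.07,0.08,0,0,0,-0.07,60],[-0.14,0.16,0,0,0,-0.14,60],[-0.21,0.25,0,0,0,-0.21,60],[-0.28,0.34,0,0,0,-0.28,60],[-0.36,0.43,0,0,0,-0.35,60],[-0.44,0.52,0,0,0,-0.42,60],[-0.507,0.608,0,0,0,-0.5,60]]}}

```text
time: 35.25
tool_pos: [0.4461, -0.0402, 0.245]
ee_rot: [-3.141, 0.0, 1.536]
wrist_force: [0.2, -0.7, 0.1]
width: 0.0601
finger_force: 0.0
```

{"fn": "servo_tool", "kwargs": {"plan": [[-0.25,0.02,0,0,0,-0.016,60],[-0.5,0.05,0,0,0,-0.016,60],[-0.79,0.07,0,0,0,-0.016,60],[-0.79,0.07,0,0,0,-0.016,60],[-0.79,0.07,0,0,0,-0.016,60],[-0.79,0.07,0,0,0,-0.016,60]]}}

```text
time: 35.75
tool_pos: [0.4499, -0.1184, 0.2451]
ee_rot: [-3.141, -0.001, 1.555]
wrist_force: [-0.1, 0.5, 0.5]
width: 0.0603
finger_force: 0.0
```

```bash
python3 - <<'E'
from h import *
o,im=snap('wrist','w9.png',s=1.25); print(o['time'],o['tool_pos'],o['ee_rot'],delta([.451,-.120,.109]))
print(w2px('wrist',[.451,-.12,.122],o)*1.25)
E
```

```text
35.75 [ 0.44989192 -0.11837958  0.24512166] [-3.14111833e+00 -7.54218395e-04  1.55494622e+00] [-0.02   0.011  1.362]
[402.29874648 250.11006869]
```

View pics/w9.png

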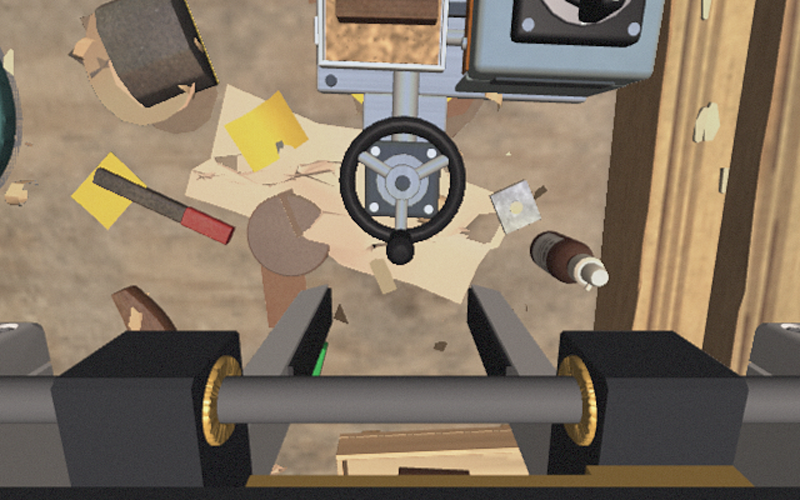

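The handle is at (401,248), as expected. I'll check both fresh blocks on the bed before winding.

```bash
python3 - <<'E'
from h import *
t=robot.snapshot('top'); s=robot.snapshot('side')
a=cv2.resize(t[100:340,200:500],(500,400),interpolation=cv2.INTER_CUBIC); 
p=w2px('side',[.44,.0985,.05]).astype(int); b=cv2.resize(s[p[1]-40:p[1]+40,p[0]-30:p[0]+30],(300,400),interpolation=cv2.INTER_CUBIC)
cv2.imwrite('pics/c1.png',np.hstack([a,b])[:,:,::-1])
E
```

```text
(no output)
```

View pics/c1.png

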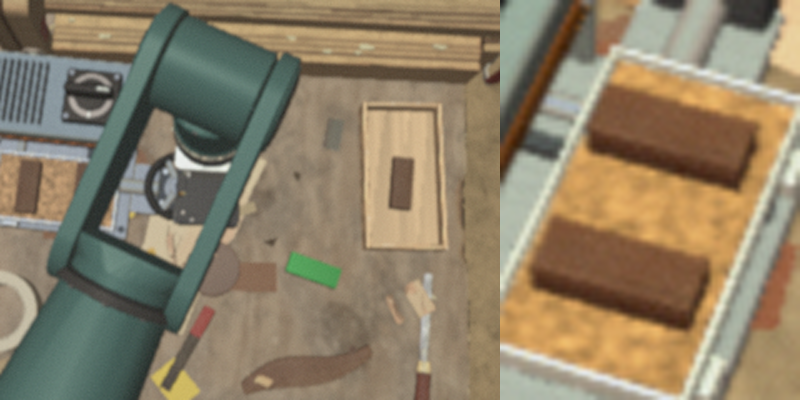

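{"fn": "servo_tool", "kwargs": {"plan": [[-0.02,0.01,0.35,0,0,0,60],[-0.02,0.01,0.7,0,0,0,60],[-0.02,0.01,0.9,0,0,0,60],[-0.02,0.01,0.9,0,0,0,60]]}}

```text
time: 36.23
tool_pos: [0.4478, -0.1186, 0.1501]
ee_rot: [-3.132, -0.004, 1.557]
wrist_force: [-0.7, 0.6, -0.2]
width: 0.0603
finger_force: 0.0
```

{"fn": "servo_tool", "kwargs": {"plan": [[0,0,0.3,0,0,0,60],[0,0,0.46,0,0,0,60],[0,0,0.46,0,0,0,60],[0,0,0.46,0,0,0,0],[0,0,0.46,0,0,0,0],[0,0,0.46,0,0,0,0],[0,0,0.46,0,0,0,0],[0,0,0.46,0,0,0,0],[0,0,0.46,0,0,0,0],[0,0,0.46,0,0,0,0]]}}

```text
time: 37.07
tool_pos: [0.4504, -0.1209, 0.11]
ee_rot: [-3.14, 0.0, 1.555]
wrist_force: [-1.4, 0.3, 3.2]
width: 0.0186
finger_force: 30.0
```

Both fresh blocks lie flat inside the lip, and the cured block is in the tray at (401,183). The handle is gripped, so I'll wind home clockwise.

{"fn": "servo_tool", "kwargs": {"plan": [[0.015,-0.114,0,0,0,0,0],[0.059,-0.22,0,0,0,0,0],[0.129,-0.311,0,0,0,0,0],[0.22,-0.381,0,0,0,0,0],[0.326,-0.425,0,0,0,0,0],[0.44,-0.44,0,0,0,0,0]]}}

```text
time: 37.57
tool_pos: [0.4085, -0.0756, 0.1101]
ee_rot: [3.137, 0.001, 1.555]
wrist_force: [7.0, -1.9, -3.0]
width: 0.0183
finger_force: 30.0
```

{"fn": "servo_tool", "kwargs": {"plan": [[0.114,0.015,0,0,0,0,0],[0.22,0.059,0,0,0,0,0],[0.311,0.129,0,0,0,0,0],[0.381,0.22,0,0,0,0,0],[0.425,0.326,0,0,0,0,0],[0.44,0.44,0,0,0,0,0],[0.425,0.554,0,0,0,0,0],[0.381,0.66,0,0,0,0,0],[0.311,0.751,0,0,0,0,0],[0.22,0.821,0,0,0,0,0],[0.114,0.865,0,0,0,0,0],[0,0.88,0,0,0,0,0]]}}

```text
time: 38.57
tool_pos: [0.4968, -0.077, 0.11]
ee_rot: [3.141, -0.002, 1.556]
wrist_force: [-0.6, 1.7, 6.0]
width: 0.0184
finger_force: 30.0
```

{"fn": "servo_tool", "kwargs": {"plan": [[-0.114,-0.015,0,0,0,0,0],[-0.22,-0.059,0,0,0,0,0],[-0.311,-0.129,0,0,0,0,0],[-0.381,-0.22,0,0,0,0,0],[-0.425,-0.326,0,0,0,0,0],[-0.44,-0.44,0,0,0,0,0],[-0.425,-0.554,0,0,0,0,0],[-0.381,-0.66,0,0,0,0,0],[-0.311,-0.751,0,0,0,0,0],[-0.22,-0.821,0,0,0,0,0],[-0.114,-0.865,0,0,0,0,0],[0,-0.88,0,0,0,0,0]]}}

```text
time: 39.57
tool_pos: [0.4085, -0.076, 0.11]
ee_rot: [3.137, 0.002, 1.555]
wrist_force: [8.3, -1.2, 0.6]
width: 0.0182
finger_force: 30.0
```

{"fn": "servo_tool", "kwargs": {"plan": [[0.114,0.015,0,0,0,0,0],[0.22,0.059,0,0,0,0,0],[0.311,0.129,0,0,0,0,0],[0.381,0.22,0,0,0,0,0],[0.425,0.326,0,0,0,0,0],[0.44,0.44,0,0,0,0,0],[0.425,0.554,0,0,0,0,0],[0.381,0.66,0,0,0,0,0],[0.311,0.751,0,0,0,0,0],[0.22,0.821,0,0,0,0,0],[0.114,0.865,0,0,0,0,0],[0,0.88,0,0,0,0,0]]}}

```text
time: 40.57
tool_pos: [0.4968, -0.0768, 0.11]
ee_rot: [3.141, -0.001, 1.556]
wrist_force: [0.8, 1.8, 7.7]
width: 0.0182
finger_force: 30.0
```

{"fn": "servo_tool", "kwargs": {"plan": [[-0.114,-0.015,0,0,0,0,0],[-0.22,-0.059,0,0,0,0,0],[-0.311,-0.129,0,0,0,0,0],[-0.381,-0.22,0,0,0,0,0],[-0.425,-0.326,0,0,0,0,0],[-0.44,-0.44,0,0,0,0,0],[-0.44,-0.47,0,0,0,0,0],[-0.44,-0.47,0,0,0,0,0],[-0.44,-0.47,0,0,0,0,0]]}}

```text
time: 41.32
tool_pos: [0.4501, -0.1209, 0.11]
ee_rot: [3.136, 0.001, 1.555]
wrist_force: [6.2, -1.1, 2.5]
width: 0.0184
finger_force: 30.0
```

{"fn": "servo_tool", "kwargs": {"plan": [[0,0,0,0,0,0,60],[0,0,0,0,0,0,60],[0,0,0,0,0,0,60],[0,0,0,0,0,0,60],[0,0,-0.3,0,0,0,60],[0,0,-0.6,0,0,0,60],[0,0,-0.95,0,0,0,60],[0,0,-0.95,0,0,0,60]]}}

```text
time: 41.98
tool_pos: [0.4505, -0.1217, 0.2113]
ee_rot: [3.131, 0.004, 1.555]
wrist_force: [0.6, 0.1, 0.9]
width: 0.06
finger_force: 0.0
```

{"fn": "servo_tool", "kwargs": {"plan": [[0,0,-0.3,0,0,0,60],[0.25,0.15,-0.55,0,0,0,60],[0.5,0.35,-0.55,0,0,0,60],[0.83,0.54,-0.55,0,0,0,60]]}}

```text
time: 42.32
tool_pos: [0.5042, -0.0389, 0.261]
ee_rot: [3.139, 0.001, 1.552]
wrist_force: [0.1, -1.3, -0.4]
width: 0.0603
finger_force: 0.0
```

{"fn": "servo_tool", "kwargs": {"plan": [[0.28,0.18,0,0,0,0,60],[0.56,0.36,0,0,0,0,60],[0.83,0.54,0,0,0,0,60],[0.83,0.54,0,0,0,0,60],[0.83,0.54,0,0,0,0,60],[0.83,0.54,0,0,0,0,60]]}}

```text
time: 42.82
tool_pos: [0.5579, 0.0432, 0.2585]
ee_rot: [-3.139, 0.001, 1.555]
wrist_force: [-0.0, -0.1, -0.2]
width: 0.06
finger_force: 0.0
```

```bash
python3 - <<'E'
from h import *
o=robot.get_obs(); print(o['time'],o['tool_pos'],o['ee_rot'],delta([.559,.0455,.165]))
E
```

```text
42.8167 [0.55786099 0.04319937 0.25848195] [-3.13916446e+00  7.74610639e-04  1.55520430e+00] [0.024 0.013 0.935]
```

Descend, grip, then turn clockwise (+az).

{"fn": "servo_tool", "kwargs": {"plan": [[0.01,0.01,0.3,0,0,0,60],[0.01,0.01,0.6,0,0,0,60],[0.01,0.01,0.85,0,0,0,60],[0.01,0.01,0.93,0,0,0,60],[0.01,0.01,0.93,0,0,0,60],[0.01,0.01,0.93,0,0,0,60],[0.01,0.01,0.93,0,0,0,0],[0.01,0.01,0.93,0,0,0,0],[0.01,0.01,0.93,0,0,0,0],[0.01,0.01,0.93,0,0,0,0],[0.01,0.01,0.93,0,0,0,0],[0.01,0.01,0.93,0,0,0,0]]}}

```text
time: 43.82
tool_pos: [0.5597, 0.0446, 0.1668]
ee_rot: [3.141, 0.0, 1.555]
wrist_force: [-0.7, -0.6, 0.4]
width: 0.0238
finger_force: 0.0
```

{"fn": "servo_tool", "kwargs": {"plan": [[0,0,0,0,0,0,0],[0,0,0,0,0,0.06,0],[0,0,0,0,0,0.12,0],[0,0,0,0,0,0.18,0],[0,0,0,0,0,0.24,0],[0,0,0,0,0,0.3,0],[0,0,0,0,0,0.36,0],[0,0,0,0,0,0.42,0],[0,0,0,0,0,0.48,0],[0,0,0,0,0,0.54,0],[0,0,0,0,0,0.6,0],[0,0,0,0,0,0.66,0]]}}

```text
time: 44.82
tool_pos: [0.5574, 0.0458, 0.1665]
ee_rot: [-3.137, 0.003, 0.515]
wrist_force: [-5.7, 3.5, 3.6]
width: 0.0138
finger_force: 30.0
```

{"fn": "servo_tool", "kwargs": {"plan": [[0,0,0,0,0,0.06,0],[0,0,0,0,0,0.12,0],[0,0,0,0,0,0.18,0],[0,0,0,0,0,0.24,0],[0,0,0,0,0,0.3,0],[0,0,0,0,0,0.34,0],[0,0,0,0,0,0.35,0],[0,0,0,0,0,0.35,0]]}}

```text
time: 45.48
tool_pos: [0.557, 0.0473, 0.1665]
ee_rot: [-3.137, 0.006, -0.03]
wrist_force: [-7.1, 5.2, 4.7]
width: 0.0141
finger_force: 30.0
```

Release, lift, back off and check.

{"fn": "servo_tool", "kwargs": {"plan": [[0,0,0,0,0,0,60],[0,0,0,0,0,0,60],[0,0,0,0,0,0,60],[0,0,0,0,0,0,60],[0,0,-0.3,0,0,0,60],[0,0,-0.6,0,0,0,60],[0,0,-1,0,0,0,60],[0,0,-1,0,0,0,60]]}}

```text
time: 46.15
tool_pos: [0.5626, 0.0442, 0.2758]
ee_rot: [3.141, -0.016, -0.032]
wrist_force: [-0.5, -0.4, 1.8]
width: 0.0596
finger_force: 0.0
```

{"fn": "servo_tool", "kwargs": {"plan": [[-0.3,0.2,0,0,0,0,60],[-0.6,0.4,0,0,0,0,60],[-0.95,0.6,0,0,0,0,60],[-0.95,0.6,0,0,0,0,60]]}}

```text
time: 46.48
tool_pos: [0.458, -0.0145, 0.2663]
ee_rot: [3.14, 0.002, -0.035]
wrist_force: [0.5, 0.8, 0.4]
width: 0.0602
finger_force: 0.0
```

{"fn": "servo_tool", "kwargs": {"plan": [[-0.3,0,0,0,0,0,60],[-0.6,0,0,0,0,0,60],[-0.9,0,0,0,0,0,60],[-0.9,0,0,0,0,0,60],[-0.9,0,0,0,0,0,60],[-0.9,0,0,0,0,0,60]]}}

```text
time: 46.98
tool_pos: [0.3736, -0.0097, 0.2668]
ee_rot: [3.141, -0.002, -0.032]
wrist_force: [0.5, -0.7, 0.3]
width: 0.0599
finger_force: 0.0
```

```bash
python3 - <<'E'
from h import *
o,im=snap('wrist'); s=robot.snapshot('side')
p=w2px('side',[.5,.09,.06]).astype(int); b=cv2.resize(s[p[1]-60:p[1]+60,p[0]-45:p[0]+45],(300,400),interpolation=cv2.INTER_CUBIC)
cv2.imwrite('pics/end.png',np.hstack([im[:,100:600],b])[:,:,::-1]); print(o['time'],o['tool_pos'],o['wrist_force'])
E
```

```text
46.9833 [ 0.37364    -0.00971096  0.2668398 ] [ 0.51043294 -0.6504463   0.34377284]
```

View pics/end.png

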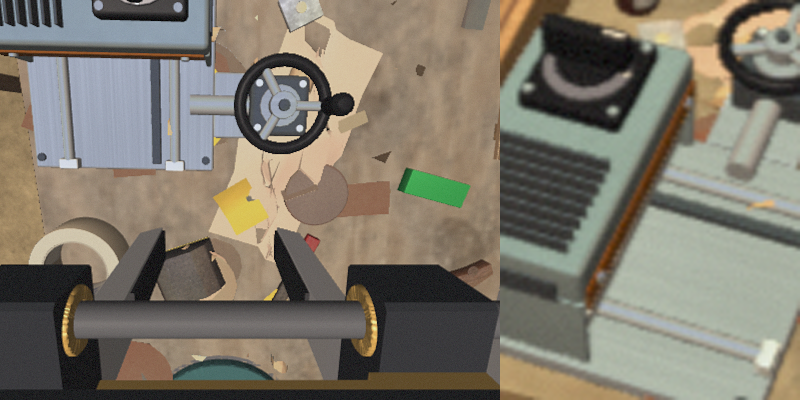

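The carriage is home under the lamp, the handle is back in its start position, and the isolator bar is fore-and-aft at (600,45) in the side crop, as at the start. The tool is touching nothing, so I'll hand in.

```bash
python3 -c "
from bench import robot
print(robot.close_job())"
```

```text
the job is handed in; nothing more can be done
None
```

I handed the job in at about 47 s of the 210 s allowed, but `close_job` returned no verdict: the one cured block is in the tray, both fresh blocks lie flat on the carriage, the carriage is wound home and the isolator is on again.

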